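# Charge the tumbling mill and lock its hatch

### The arm

A 7-joint arm with a two-finger parallel gripper is mounted at the origin on a cart in front of the work surface, level with it; the furniture and walls round the work are solid. World frame = base frame: x ahead of the robot, y to its left, z up, the work surface at z = 0. Lengths are in m, angles in degrees, forces in N, time in s.
With the tool pointing down it reaches from about 0.425 to 0.975 m from the base axis. Payload 16.7 kg.
Tool frame: the origin (TCP) lies midway between the tips of the shut fingers; the grasp point (between the pads) lies 19 mm behind it; z points along the fingers, y is the direction in which the jaws open and shut (so a half turn about z gives the same grasp; the last joint's range is limited). The gripper opens to 85 mm and grips with 20 to 120 N. Pads are 22 mm wide; open, the fingers measure 114 mm over their backs; the gripper's body (76 mm by 85 mm) begins 54 mm behind the grasp point. The pads swing forward as they close: fully open they stand 13 mm farther back than shut.
Start: joints at [63.34, 24.414, 4.234, 92.017, -1.954, 63.644, -3.845], TCP at [0.21, -0.642, 0.231] pointing down, gripper open.
Joint ranges: [-163.25, 163.25], [-28.42, 122.38], [-70.27, 78.77], [12.13, 141.07], [-58.53, 238.53], [9.26, 117.41], [-156.51, 156.51]. Speed limits (degrees/s): [108.29, 108.29, 136.94, 136.94, 172.46, 172.46, 172.46].

### API

Orientations are given as a 3x3 rotation matrix whose columns are the frame's x, y, z axes.
In Python, from bench import get_obs, capture, camera_info, job_done, search_frame, outline_of gives the robot as it stands.
- The arm moves only by the tool servo_tool, never from a script. Its argument "plan" is a list that holds one entry, the list of rows, each a list of 7 numbers: the shift along the tool's x, y, z in mm, then the turn, a rotation vector about the tool's x, y, z in rad, then the finger opening in mm, from 0 to 85.4. In form: [[[dx, dy, dz, rx, ry, rz, jaw], ...]]. A call has 1 to 20 rows; each row is the pose to reach, as a shift and turn from the pose commanded when the call began, along the tool's axes at that moment; what a row does not reach only later rows make up. A row lasts 1/12 s, in which the tool goes at most 41.7 mm and 7.16 degrees, less where a joint would pass 70% of its speed; a pose out of reach is approached as far as the arm can. A call with a gripper value outside its range is refused whole. The fingers move at their own pace and stop on an object; "force" is the grip in N (left out, the last holds). Time passes only in rows, so rows that repeat a pose let the fingers close. It gives the time, the measured TCP pose, the force and the opening at its end, in the units of the state.
- get_obs(): the state, without advancing time (a new reading comes with each control period).
- capture(name): name is "side" or "top"; returns (picture, depth): 384x512x3 uint8, red, green, blue; 384x512 float32, m along the optical axis (not along the pixel's ray), 0 where there is no reading.
- camera_info(name): a dict with "fx", "fy", "cx", "cy" (pixels), "R" (3x3) and "t" (3): a world point X has camera coordinates R X + t. Camera axes: x right, y down, z forward; pixel columns grow to the right and rows downward; lengths in m; the calibration is good to about 2 mm. A picture is of the moment at which its call begins. camera_info takes no time and is no camera call.
- job_done(): hands the job in, once; it reports no verdict.
Trained networks look in the newest picture that a camera, given by its name, has taken for a name from the list of things; names that differ only in an ending like _2 or _b are one class to them, and where a whole thing is asked for, a point or a joint stands for the part that bears it (a point fixed in the world has none). Each returns a list of dicts, best first, with "confidence" (0 to 1); they miss things now and then, are a little off and sometimes report something else, mostly with a low value. They report only what shows in the picture. A call takes as long as a camera call. They do not tell look-alikes from the thing itself.
- search_frame(query, camera): "position" ([x, y, z] in m, in world coordinates, good to about 4 mm: the middle of the surface that is visible of it).
- outline_of(query, camera): "region" (384x512 bool, what is visible of it).
The state is a dict: "time": time; "qpos": joint angles; "joint_vel": joint speeds; "joint_torque": joint torques, N m; "ee_pos": TCP position; "eef_rot": TCP orientation; "force": force on the tool from outside, world axes, zero at the start; "wrist_torque": the same for the moment, N m; "opening": finger opening in m.
Only numpy, scipy, OpenCV 4.12 (cv2) and the standard library are available. Lean on these libraries where they do the work, as an engineer would, in place of code of your own. Each camera call takes 0.05 s, during which the arm holds its last target.

### The job

Charge the little tumbling mill and close it for a run: turn its quarter-turn clamp open, lift the lid off and lay it flat on the worktop; then tip the sample tray over the hatch so that the rock pieces slide into the drum, put every white grinding cylinder into the drum as well, and set the empty tray down level on the worktop. Finally refit the lid flush in the hatch and turn the clamp clockwise until it drops into its locked detent under both keepers; leave the bottle, beaker and flask alone.

Things in the scene. Friction and masses are not known exactly. Their poses are not given: they have to be found in the camera images.
- mill: Tumbling mill, fixed: steel octagonal barrel on a grey roller stand (180 x 270 mm), hatch on top. Origin on the worktop under the barrel's middle, z up, y along the barrel. Barrel 130 mm across flats, axis 92 mm up; drive housing at the +y end (y 120 to 166 mm, 110 mm tall). Drum inside: 120 (x) x 200 (y) mm, floor 32 mm up.
- hatch (a point): Middle of the hatch opening, level with the top of its flange, 168 mm above the worktop; axes as the mill's. The opening is 92 (x) x 112 (y) mm, with 6 mm walls; the drum's floor lies 136 mm below it.
- keeper (a point): Middle of the underside of one of the two dark keeper tongues, on the mill's +y side of the hatch, 194 mm above the worktop; the other is its mirror image at -y. Each is a post with a tongue 22 mm wide (x) that reaches inward to 68 mm from the hatch's middle and out to 92 mm; top of the tongue 200 mm above the worktop.
- lid: Loose hatch lid with clamp, 0.4 kg: plate 106 (x) x 126 (y) x 6 mm on a black rubber spigot 12 mm deep, 85 x 105 mm tapering to 78 x 98 mm at its foot. Origin: centre of the spigot's underside, z up. Seated: origin 156 mm above the worktop over the mill's origin, its y along the mill's y, either way round (a quarter turn does not fit). Set down, it stands on its spigot.
- wing (a point): Grip point in the black wing handle of the clamp, on its turning axis, 58 mm above the lid's origin. The wing is 64 mm long, 14 mm thick, from 16 mm below this point to 14 mm above it. Its x axis runs along wing and clamp bar, z up. The steel bar is 158 x 14 x 8 mm, its top 26 mm below this point, 6 mm clear of the plate.
- clamp (a joint): Clamp angle, rad, growing clockwise from above. 0: open, bar along the lid's x, lid free. pi/2: locked, bar along the lid's y under both tongues (6 mm play, so only with the lid seated). Both ends are sprung detents: from each end wing and bar rise 3 mm over the first 0.5 rad; over the last 0.5 rad they drop again and, let go, the spring turns them home (0.15 N m).
- tray: Loose steel sample tray, 0.14 kg: flat pan 124 mm long (x), 90 mm wide, walls 22 mm high, floor 2.5 mm; its +x end is an open spout narrowing to 70 mm, at -x a black bar handle. Origin: centre of the pan's underside, z up.
- tray_handle (a point): Grip point in the middle of the tray's handle, 95 mm behind the tray's origin (-x) and 26 mm above its underside; axes as the tray's. The handle is a level bar along x, 70 mm long, 14 mm wide (y), 18 mm tall, with its underside 17 mm above the worktop.
- tray_lip (a point): Middle of the open spout edge of the tray's floor, 62 mm ahead of the tray's origin (+x); axes as the tray's.
- rock0: Grey rock piece, about 32 x 29 x 23 mm, 30 g, lying on the tray at the start; origin at the middle of its flat underside. Smooth on the tray: it slides from about 0.45 rad of tilt at most. Two to four of the four pieces are present.
- rock1: Grey rock piece, about 32 x 29 x 23 mm, 30 g, lying on the tray at the start; origin at the middle of its flat underside. Smooth on the tray: it slides from about 0.45 rad of tilt at most. Two to four of the four pieces are present.
- rock2: Grey rock piece, about 32 x 29 x 23 mm, 30 g, lying on the tray at the start; origin at the middle of its flat underside. Smooth on the tray: it slides from about 0.45 rad of tilt at most. Two to four of the four pieces are present.
- rock3: Grey rock piece, about 32 x 29 x 23 mm, 30 g, lying on the tray at the start; origin at the middle of its flat underside. Smooth on the tray: it slides from about 0.45 rad of tilt at most. Two to four of the four pieces are present.
- media0: White ceramic grinding cylinder, 40 mm diameter, 46 mm long, 0.20 kg, standing on the worktop at the start; origin at the middle of its underside, z along it. Two to four of the four are present; it may lie any way in the drum.
- media1: White ceramic grinding cylinder, 40 mm diameter, 46 mm long, 0.20 kg, standing on the worktop at the start; origin at the middle of its underside, z along it. Two to four of the four are present; it may lie any way in the drum.
- media2: White ceramic grinding cylinder, 40 mm diameter, 46 mm long, 0.20 kg, standing on the worktop at the start; origin at the middle of its underside, z along it. Two to four of the four are present; it may lie any way in the drum.
- media3: White ceramic grinding cylinder, 40 mm diameter, 46 mm long, 0.20 kg, standing on the worktop at the start; origin at the middle of its underside, z along it. Two to four of the four are present; it may lie any way in the drum.
- electrode_arm: Fixed furniture, to keep clear of: a jointed white electrode stand between the mill and the other things. Foot 160 mm wide, standing at about x 0.58 to 0.76, y -0.25 to -0.09; its arm reaches over to x 0.49 at y -0.16 to -0.10, at heights from 215 to 335 mm. The low balance in front of it (x 0.24 to 0.54, y -0.14 to 0.13) is 75 mm tall with its pan and boat 95 mm.
- buffer: Bystander: white reagent bottle, 61 mm diameter, 133 mm tall, origin under its middle; to be left alone.
- beaker: Bystander: glass beaker, 71 mm diameter, 92 mm tall, origin under its middle; to be left alone.
- flask: Bystander: conical glass flask, 63 mm diameter, 107 mm tall, origin under its middle; to be left alone.
Not all that is in view belongs to the job. Leave any pink look-alike of the media2 alone. What is shaped like the media1 but pink is not meant.

How it is judged:
By the outcome, as a careful person would: the job done as asked, in the order asked, and still so for the second after the job is handed in, with the robot touching nothing.
Of rock0, rock1, rock2, rock3 only 2 to 4 are there at a start; the rules pass over those that are not, and their reading is None.
Of media0, media1, media2, media3 only 2 to 4 are there at a start; the rules pass over those that are not, and their reading is None.
At some moment in a run one of media0, media1, media2, media3 may be knocked a few centimetres aside while the robot is not near it.
It also fails if it takes over 210 s, if anything falls off the work surface, if the arm or the gripper's body presses on something with over 40 N, if the wrist force passes 120 N, or if a joint passes its speed limit or range.

## Working session

There is one attempt and no reset: what is moved stays moved. The work goes in short steps, Python scripts to look and compute and a tool call to move; the robot and the scene stay as the last step left them, time stands still between calls to the robot, and variables do not carry over. Pictures are saved under pics/ and viewed, and the job is handed in when it is done.

Besides the shell and the picture viewer there is one more tool, called after "Emit:" as name([rows], argument=value, ...), one row to a line, values as JSON. servo_tool: Moves the arm, as the interface text tells. Its arguments: {"type":"object","properties":{"plan":{"type":"array","items":{"type":"array","items":{"type":"array","items":{"type":"number"}}}},"force":{"type":"number"}},"required":["plan"]}

```bash
mkdir -p pics; ls
cat > h.py <<'E'
import numpy as np, cv2
from bench import *
def cap(name,fn):
    im,d=capture(name); cv2.imwrite('pics/'+fn,cv2.cvtColor(im,cv2.COLOR_RGB2BGR)); return im,d
def world(name,u,v,z):
    c=camera_info(name); R=np.array(c['R']);t=np.array(c['t'])
    p=np.stack([(u-c['cx'])/c['fx']*z,(v-c['cy'])/c['fy']*z,z],-1)
    return (p-t)@R
def proj(name,X):
    c=camera_info(name); R=np.array(c['R']);t=np.array(c['t'])
    p=np.asarray(X)@R.T+t
    return np.stack([p[...,0]/p[...,2]*c['fx']+c['cx'],p[...,1]/p[...,2]*c['fy']+c['cy']],-1)
def cloud(name,d):
    v,u=np.mgrid[0:384,0:512]; return world(name,u,v,d)
def st():
    o=get_obs(); np.set_printoptions(precision=4,suppress=True)
    print('t',round(o['time'],2),'p',np.array(o['ee_pos']),'F',np.array(o['force']),'op',o['opening']); print(np.array(o['eef_rot'])); print('q',np.array(o['qpos']))
E
python3 - <<'E'
from h import *
st()
for n in ('side','top'):
    im,d=cap(n,n+'0.png'); np.save(n+'0.npy',d)
    print(n,camera_info(n))
    for q in ['mill','lid','wing','tray','tray_handle','rock0','media0','electrode_arm','buffer','beaker','flask','keeper']:
        try: print(q,[(np.round(r['position'],3).tolist(),round(r['confidence'],2)) for r in search_frame(q,n)])
        except Exception as e: print(q,e)
st()
E
```

```text
pics
t 0.0 p [ 0.2095 -0.6412  0.2306] F [-0.3387  1.1941 -1.0303] op 0.08526604880586239
[[ 0.9506  0.3106 -0.0004]
 [ 0.3106 -0.9505  0.0011]
 [-0.0001 -0.0012 -1.    ]]
q [63.3398 24.4477  4.2304 92.0504 -1.9549 63.6446 -3.844 ]
side {'fx': 417.1401251181977, 'fy': 417.1401251181977, 'cx': 256.2155228599289, 'cy': 190.82136768125127, 'R': array([[-0.9994,  0.0241,  0.0246],
       [-0.012 ,  0.4256, -0.9048],
       [-0.0323, -0.9046, -0.4251]]), 't': array([0.6264, 0.1985, 1.2255])}
mill [([0.481, -0.294, 0.084], 0.8), ([0.61, 0.247, 0.022], 0.69)]
lid [([0.461, -0.345, 0.182], 0.83)]
wing [([0.466, -0.349, 0.193], 0.58)]
tray [([0.58, 0.252, 0.013], 0.89)]
tray_handle [([0.582, 0.251, 0.007], 0.63), ([0.716, -0.302, 0.066], 0.54)]
rock0 [([0.59, 0.286, 0.018], 0.68), ([0.563, 0.243, 0.021], 0.67)]
media0 [([0.717, 0.245, 0.038], 0.97), ([0.673, 0.162, 0.035], 0.88), ([0.596, 0.166, 0.036], 0.74), ([0.668, 0.07, 0.037], 0.73)]
electrode_arm []
buffer [([0.714, -0.299, 0.068], 0.6)]
beaker [([0.633, -0.451, 0.072], 0.7)]
flask []
keeper [([0.485, -0.294, 0.088], 0.84)]
top {'fx': 
[... 617 characters left out ...]
355, 0.197], 0.67), ([0.562, 0.23, 0.016], 0.49), ([0.588, 0.274, 0.017], 0.39)]
media0 [([0.714, -0.018, 0.046], 0.62), ([0.594, 0.143, 0.046], 0.6), ([0.665, 0.047, 0.048], 0.57), ([0.67, 0.15, 0.047], 0.48), ([0.716, 0.226, 0.047], 0.46)]
electrode_arm []
buffer [([0.698, -0.316, 0.091], 0.91)]
beaker [([0.648, -0.475, 0.045], 0.71), ([0.58, 0.26, 0.0], 0.45)]
flask [([0.579, 0.267, 0.001], 0.69), ([0.775, 0.075, 0.04], 0.51)]
keeper [([0.472, -0.307, 0.107], 0.76)]
t 1.3 p [ 0.2096 -0.6416  0.2313] F [ 0.3671  0.5871 -0.2882] op 0.08532673376861674
[[ 0.9506  0.3105  0.    ]
 [ 0.3105 -0.9506  0.0001]
 [ 0.     -0.0001 -1.    ]]
q [63.3417 24.4148  4.2359 92.0165 -1.9545 63.6442 -3.8443]
```

View pics/side0.png

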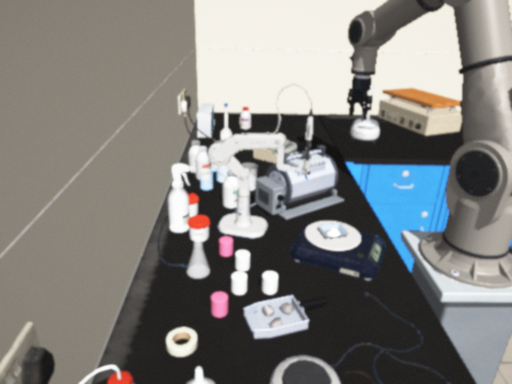

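View pics/top0.png

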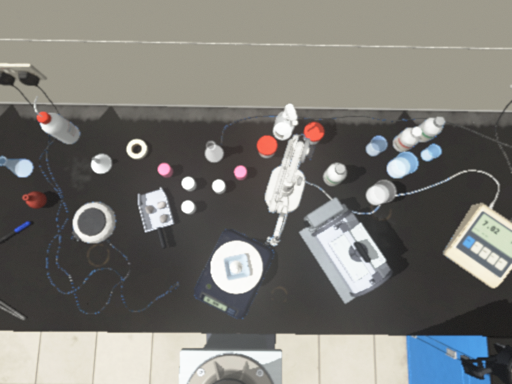

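Run:
```python
from h import *
im=cv2.imread('pics/top0.png'); d=np.load('top0.npy')
a=cv2.resize(im[180:320,280:420],None,fx=5,fy=5,interpolation=cv2.INTER_CUBIC)[:600]
cv2.imwrite('pics/t_mill.png',cv2.resize(im[185:305,285:405],(600,600),interpolation=cv2.INTER_CUBIC))
cv2.imwrite('pics/t_tray.png',cv2.resize(im[150:270,120:280],(800,600),interpolation=cv2.INTER_CUBIC))
im=cv2.imread('pics/side0.png')
cv2.imwrite('pics/s_mill.png',cv2.resize(im[130:250,200:360],(800,600),interpolation=cv2.INTER_CUBIC))
P=cloud('top',d)
z=P[...,2]
np.savez('cl.npz',P=P)
h=np.clip(z/0.25,0,1)*255
cv2.imwrite('pics/t_h.png',cv2.applyColorMap(cv2.resize(h.astype(np.uint8)[185:305,285:405],(600,600),interpolation=cv2.INTER_NEAREST),cv2.COLORMAP_JET))
```

```text
(no output)
```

View pics/t_mill.png

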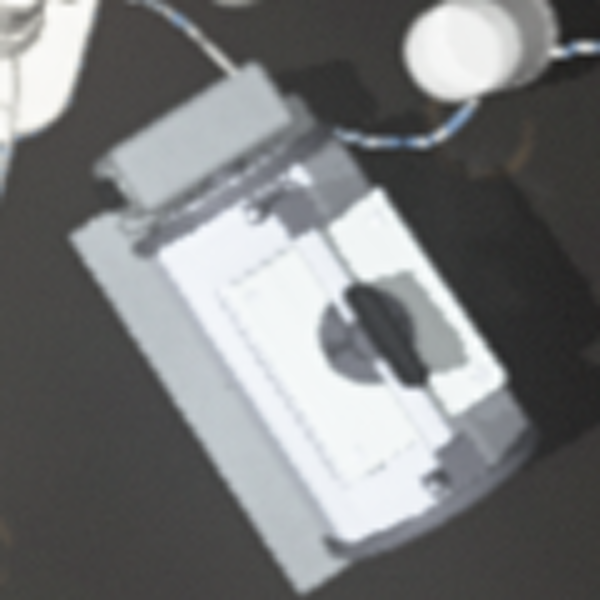

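View pics/t_tray.png

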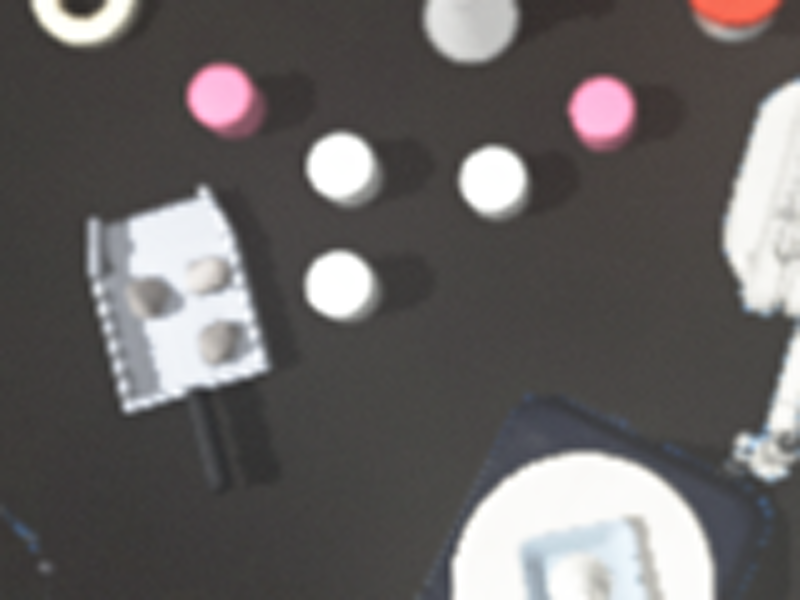

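View pics/s_mill.png

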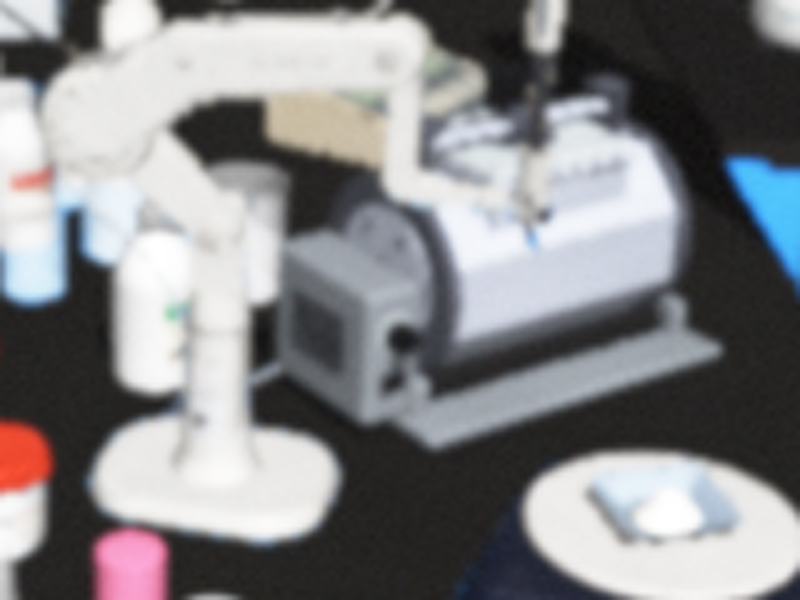

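View pics/t_h.png

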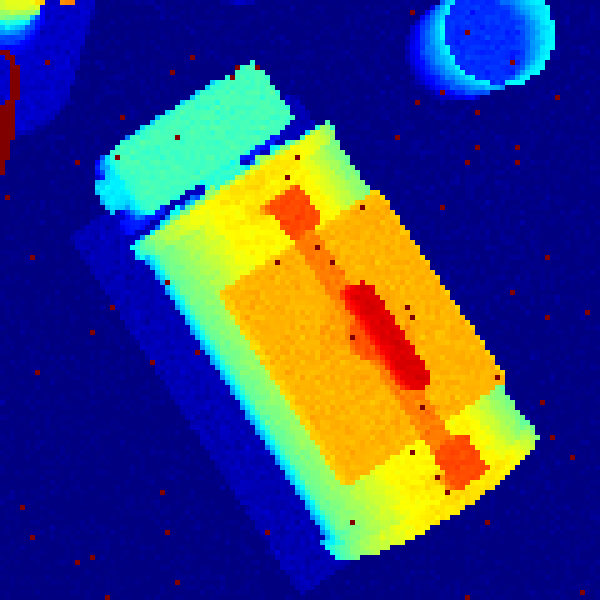

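```bash
cat > fit.py <<'E'
from h import *
def rect(P,zl,zh,box):
    x0,x1,y0,y1=box
    m=(P[...,2]>zl)&(P[...,2]<zh)&(P[...,0]>x0)&(P[...,0]<x1)&(P[...,1]>y0)&(P[...,1]<y1)
    mm=m.astype(np.uint8); n,l,s,c=cv2.connectedComponentsWithStats(mm,connectivity=8)
    i=1+np.argmax(s[1:,4]); q=P[l==i]
    r=cv2.minAreaRect((q[:,:2]*1000).astype(np.float32))
    return q,r
E
python3 - <<'E'
from fit import *
d=np.load('top0.npy');P=cloud('top',d)
B=(0.3,0.6,-0.5,-0.2)
for nm,zl,zh in (('plate',.168,.181),('plate+',.168,.24),('wing',.217,.235),('keep',.194,.204)):
    q,r=rect(P,zl,zh,B); print(nm,len(q),r,q.mean(0))
# keepers
m=(P[...,2]>.196)&(P[...,2]<.206)&(P[...,0]>.3)&(P[...,0]<.6)&(P[...,1]>-.5)&(P[...,1]<-.2)
n,l,s,c=cv2.connectedComponentsWithStats(m.astype(np.uint8),connectivity=8)
for i in range(1,n):
    if s[i,4]>8: print('k',s[i,4],P[l==i].mean(0),P[l==i].min(0),P[l==i].max(0))
# housing
q,r=rect(P,.1,.12,B);print('house',len(q),r)
# media
for u,v in ((189,184),(219,186),(189,207)):
    w=P[v-12:v+13,u-12:u+13].reshape(-1,3); q=w[(w[:,2]>.04)&(w[:,2]<.055)]
    c,rad=cv2.minEnclosingCircle((q[:,:2]*1000).astype(np.float32)); print('med',q.mean(0),c,rad,len(q))
# tray
T=(0.45,0.72,0.15,0.36)
m=(P[...,2]>.012)&(P[...,2]<.06)&(P[...,0]>.45)&(P[...,0]<.7)&(P[...,1]>.19)&(P[...,1]<.36)
n,l,s,c=cv2.connectedComponentsWithStats(m.astype(np.uint8),connectivity=8)
for i in range(1,n):
    if s[i,4]>8: print('t',s[i,4],P[l==i].mean(0),P[l==i].min(0),P[l==i].max(0))
im=cv2.imread('pics/top0.png')
h=np.clip(P[...,2]/0.05,0,1)*255
cv2.imwrite('pics/tr_h.png',cv2.applyColorMap(cv2.resize(h.astype(np.uint8)[170:270,120:220],(600,600),interpolation=cv2.INTER_NEAREST),cv2.COLORMAP_JET))
E
```

```text
plate 803 ((442.63916015625, -336.0053405761719), (127.28052520751953, 51.7863883972168), 32.56428527832031) [ 0.44248465 -0.33616789  0.17493689]
plate+ 1931 ((459.34588623046875, -361.7333984375), (183.53823852539062, 112.6758041381836), 33.2853889465332) [ 0.45788159 -0.35995707  0.18251179]
wing 134 ((458.9895935058594, -361.8807373046875), (63.46138381958008, 14.150449752807617), 32.18143844604492) [ 0.45895125 -0.36108751  0.22654921]
keep 72 ((392.27764892578125, -405.323486328125), (24.072072982788086, 21.116195678710938), 37.4145393371582) [ 0.39209282 -0.40518189  0.20081128]
k 67 [ 0.52632342 -0.31835573  0.20088504] [ 0.51276196 -0.33142101  0.1976457 ] [ 0.54038228 -0.30549946  0.20533942]
k 22 [ 0.455458   -0.35494305  0.19976392] [ 0.44497911 -0.36420132  0.19695547] [ 0.46647687 -0.34878881  0.20487355]
k 74 [ 0.39223635 -0.40518298  0.20091876] [ 0.37850407 -0.41961188  0.19656814] [ 0.40539584 -0.3924409   0.20479644]
house 464 ((575.9226684570312, -286.6885070800781), (54.02163314819336, 110.04645538330078), 32.96197509765625)
med [0.67539965 0.15004476 0.0464755 ] (675.8756713867188, 150.02548217773438) 20.492372512817383 117
med [0.66764809 0.05031122 0.04672056] (668.80615234375, 51.22627258300781) 20.10832977294922 117
med [0.59766149 0.14685923 0.04612783] (597.8032836914062, 147.32275390625) 19.312889099121094 118
t 332 [0.55742277 0.24579164 0.02587181] [0.4678748  0.19721776 0.01213113] [0.66375581 0.31560013 0.03929215]
t 47 [0.59006016 0.27908063 0.0191999 ] [0.57770152 0.26832978 0.01210417] [0.60491016 0.29208873 0.02782443]
t 57 [0.56185066 0.23079731 0.02038833] [0.54595083 0.21868378 0.01270525] [0.57515211 0.24359398 0.02653953]
```

View pics/tr_h.png

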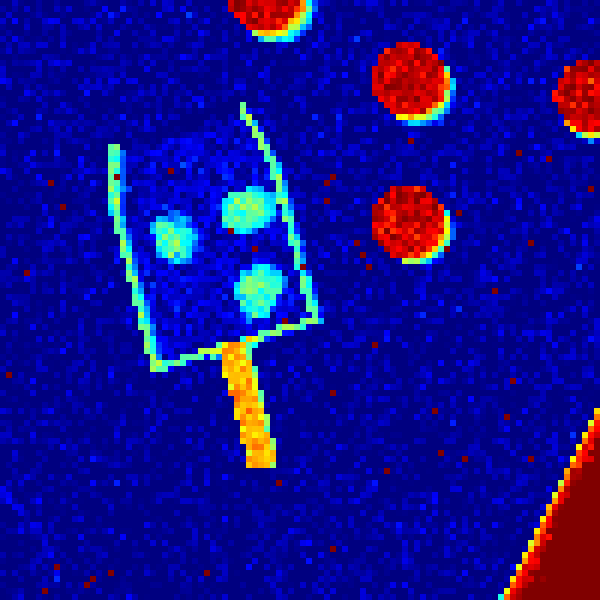

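```bash
cat > mv.py <<'E'
from h import *
from scipy.spatial.transform import Rotation as Rn
def Rdown(psi):
    p=np.radians(psi); y=np.array([np.cos(p),np.sin(p),0]); z=np.array([0,0,-1.]); return np.stack([np.cross(y,z),y,z],1)
def cur():
    o=get_obs(); return np.array(o['ee_pos']),np.array(o['eef_rot'])
def row(pos,R,ref=None):
    p0,R0=ref or cur()
    s=R0.T@(np.asarray(pos)-p0)*1000; r=Rn.from_matrix(R0.T@R).as_rotvec()
    print(np.round(s,1).tolist(),np.round(r,4).tolist()); return s,r
E
python3 - <<'E'
from mv import *
row([.459,-.3617,.30],Rdown(-57.2))
row([.459,-.3617,.197],Rdown(-57.2))
E
```

```text
[324.0, -188.6, -68.7] [-0.0001, -0.0, -0.2568]
[324.0, -188.6, 34.3] [-0.0001, -0.0, -0.2568]
```

Emit:
servo_tool([
  [[324,-188.6,-68.7,0,0,-0.2568,85],[324,-188.6,-68.7,0,0,-0.2568,85],[324,-188.6,-68.7,0,0,-0.2568,85],[324,-188.6,-68.7,0,0,-0.2568,85],[324,-188.6,-68.7,0,0,-0.2568,85],[324,-188.6,-68.7,0,0,-0.2568,85],[324,-188.6,-68.7,0,0,-0.2568,85],[324,-188.6,-68.7,0,0,-0.2568,85],[324,-188.6,-68.7,0,0,-0.2568,85],[324,-188.6,-68.7,0,0,-0.2568,85],[324,-188.6,-68.7,0,0,-0.2568,85],[324,-188.6,-68.7,0,0,-0.2568,85],[324,-188.6,-68.7,0,0,-0.2568,85],[324,-188.6,-68.7,0,0,-0.2568,60],[324,-188.6,-68.7,0,0,-0.2568,60]],
], force=30)

```text
time: 2.55
ee_pos: [0.4582, -0.3627, 0.2998]
eef_rot: [[0.842, 0.54, -0.0], [0.54, -0.842, 0.0], [-0.0, -0.0, -1.0]]
force: [-0.3, 0.1, 0.0]
opening: 0.0637
```

Run:
```python
from mv import *
st()
row([.459,-.3617,.197],Rdown(-57.2))
```

```text
t 2.55 p [ 0.4582 -0.3627  0.2998] F [-0.3351  0.1273  0.0307] op 0.06365214961056918
[[ 0.8415  0.5402 -0.0004]
 [ 0.5402 -0.8415  0.0001]
 [-0.0003 -0.0003 -1.    ]]
q [ 39.0192  13.1981  -8.3242  98.7483   2.0482  68.2211 -27.1526]
[1.3, -0.4, 102.8] [-0.0003, 0.0003, -0.0018]
```

Emit:
servo_tool([
  [[1,0,40,0,0,0,60],[1,0,70,0,0,0,50],[1,0,90,0,0,0,50],[1,0,102.8,0,0,0,50],[1,0,102.8,0,0,0,50],[1,0,102.8,0,0,0,5],[1,0,102.8,0,0,0,5],[1,0,102.8,0,0,0,5],[1,0,102.8,0,0,0,5],[1,0,102.8,0,0,0,5],[1,0,102.8,0,0,0,5],[1,0,102.8,0,0,0,5],[1,0,102.8,0,0,0,5]],
], force=50)

```text
time: 3.63
ee_pos: [0.4603, -0.3615, 0.1992]
eef_rot: [[0.841, 0.542, 0.002], [0.542, -0.841, -0.001], [0.001, 0.002, -1.0]]
force: [-3.0, 2.7, 9.0]
opening: 0.0133
```

Run:
```python
from mv import *
st()
```

```text
t 3.63 p [ 0.4603 -0.3615  0.1992] F [-3.0192  2.7011  9.0361] op 0.013251498566181522
[[ 0.8406  0.5416  0.0018]
 [ 0.5416 -0.8406 -0.0011]
 [ 0.0009  0.0019 -1.    ]]
q [ 38.7414  18.1454  -8.4469 105.3151   3.14    56.6431 -28.2205]
```

Emit:
servo_tool([
  [[0,0,-2,0,0,0,5],[0,0,-2.6,0,0,-0.1,5],[0,0,-3.2,0,0,-0.2,5],[0,0,-3.8,0,0,-0.3,5],[0,0,-4.4,0,0,-0.4,5],[0,0,-5,0,0,-0.5,5],[0,0,-5,0,0,-0.6,5],[0,0,-5,0,0,-0.7,5],[0,0,-5,0,0,-0.8,5],[0,0,-5,0,0,-0.9,5],[0,0,-5,0,0,-1.0,5],[0,0,-4.6,0,0,-1.1,5],[0,0,-4,0,0,-1.2,5],[0,0,-3.4,0,0,-1.3,5],[0,0,-2.8,0,0,-1.4,5],[0,0,-2.4,0,0,-1.5,5],[0,0,-2,0,0,-1.57,5],[0,0,-2,0,0,-1.57,5],[0,0,-2,0,0,-1.57,5]],
], force=60)

```text
time: 5.22
ee_pos: [0.4598, -0.3615, 0.1997]
eef_rot: [[-0.539, 0.843, 0.0], [0.843, 0.539, -0.0], [-0.0, 0.0, -1.0]]
force: [-0.5, -0.7, -3.9]
opening: 0.013
```

Run:
```python
from mv import *
st()
cap('top','t1.png'); im=cv2.imread('pics/t1.png')
cv2.imwrite('pics/t1c.png',cv2.resize(im[185:305,285:405],(600,600),interpolation=cv2.INTER_CUBIC))
```

```text
t 5.22 p [ 0.4598 -0.3615  0.1997] F [-0.4888 -0.6981 -3.9309] op 0.012952853147652944
[[-0.5386  0.8425  0.0003]
 [ 0.8425  0.5386 -0.0003]
 [-0.0005  0.0001 -1.    ]]
q [ 51.6203  19.5816 -24.3496 104.4857   9.3991  57.8804  56.0932]
```

View pics/t1c.png

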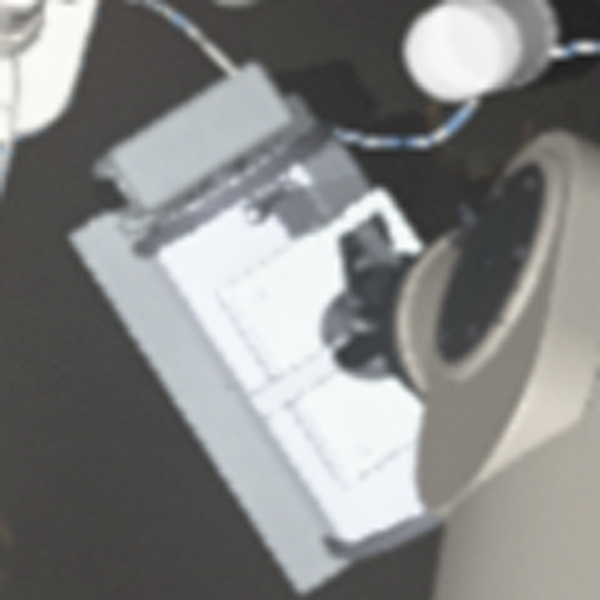

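Run:
```python
from mv import *
d=np.load('top0.npy');P=cloud('top',d)
for u,v in ((400,215),(420,250),(420,280),(445,250),(400,290),(445,215)): print(u,v,P[v,u])
# free region map
import itertools
m=(P[...,2]>0.012)&(d>0)
m=cv2.morphologyEx(m.astype(np.uint8),cv2.MORPH_OPEN,np.ones((2,2),np.uint8)).astype(bool)
Q=P[m][:,:2]; Q=Q[(Q[:,0]>0)]
best=[]
for x in np.arange(.2,.75,.02):
  for y in np.arange(-.75,.6,.02):
    r=np.hypot(x,y)
    if .45<r<.9 :
      D=np.min(np.hypot(Q[:,0]-x,Q[:,1]-y)); best.append((D,x,y))
for b in sorted(best,reverse=True)[:12]: print(np.round(b,3))
```

```text
400 215 [ 0.58517195 -0.55767818 -0.00296728]
420 250 [ 0.4696924  -0.61499842  0.00415634]
420 280 [ 0.37340941 -0.60973573  0.00270941]
445 250 [ 0.47043435 -0.68911971  0.02118299]
400 290 [ 0.34110637 -0.54293738  0.00240566]
445 215 [ 0.58729029 -0.70972118 -0.00269958]
[0.292 0.2   0.59 ]
[0.288 0.2   0.57 ]
[0.286 0.2   0.55 ]
[0.284 0.2   0.53 ]
[0.281 0.2   0.51 ]
[0.279 0.2   0.49 ]
[0.279 0.2   0.45 ]
[0.278 0.2   0.47 ]
[0.273 0.22  0.59 ]
[0.269 0.2   0.43 ]
[0.269 0.22  0.57 ]
[0.266 0.22  0.55 ]
```

Run:
```python
from mv import *
d=np.load('top0.npy');P=cloud('top',d)
for v in range(290,345,6): print(v,P[v,400])
m=(P[...,2]>0.012)&(d>0)
m=cv2.morphologyEx(m.astype(np.uint8),cv2.MORPH_OPEN,np.ones((2,2),np.uint8)).astype(bool)
Q=P[m][:,:2]; Q=Q[(Q[:,0]>0)]
best=[]
for x in np.arange(.3,.75,.01):
  for y in np.arange(-.75,-.4,.01):
      D=np.min(np.hypot(Q[:,0]-x,Q[:,1]-y)); best.append((D,x,y))
for b in sorted(best,reverse=True)[:8]: print(np.round(b,3))
```

```text
290 [ 0.34110637 -0.54293738  0.00240566]
296 [ 0.32241985 -0.54165673  0.003212  ]
302 [ 0.30373816 -0.54077363  0.00298628]
308 [ 0.28510614 -0.54002015  0.00243055]
314 [ 0.26654368 -0.53930427  0.00178653]
320 [ 0.24701502 -0.54102381 -0.0053142 ]
326 [ 0.22977132 -0.53763934  0.00115172]
332 [ 2.11312464e-01 -5.37213951e-01 -2.32914294e-04]
338 [ 0.01232565 -0.86440644 -0.8770049 ]
344 [-0.02088603 -0.86679024 -0.88767666]
[ 0.116  0.53  -0.59 ]
[ 0.114  0.63  -0.66 ]
[ 0.113  0.54  -0.6  ]
[ 0.113  0.53  -0.58 ]
[ 0.111  0.52  -0.58 ]
[ 0.111  0.61  -0.65 ]
[ 0.111  0.52  -0.59 ]
[ 0.11  0.62 -0.65]
```

Emit:
servo_tool([
  [[0,0,-3,0,0,0,5],[0,0,-7,0,0,0,5],[0,0,-12,0,0,0,5],[0,0,-18,0,0,0,5],[0,0,-25,0,0,0,5],[0,0,-40,0,0,0,5],[0,0,-60,0,0,0,5],[0,0,-85,0,0,0,5],[0,0,-100,0,0,0,5],[0,0,-100,0,0,0,5]],
], force=60)

```text
time: 6.1
ee_pos: [0.4612, -0.3618, 0.3033]
eef_rot: [[-0.541, 0.841, 0.004], [0.841, 0.541, -0.003], [-0.005, 0.002, -1.0]]
force: [0.3, 0.2, -4.7]
opening: 0.0128
```

Run:
```python
from mv import *
st()
row([.52,-.585,.30],Rdown(32.6))
row([.52,-.585,.0437],Rdown(32.6))
cap('top','t2.png'); im=cv2.imread('pics/t2.png')
cap('side','s2.png'); im2=cv2.imread('pics/s2.png')
cv2.imwrite('pics/t2c.png',np.hstack([cv2.resize(im[165:325,275:435],(400,400),interpolation=cv2.INTER_CUBIC),cv2.resize(im2[110:240,240:370],(400,400),interpolation=cv2.INTER_CUBIC)]))
```

```text
t 6.1 p [ 0.4612 -0.3618  0.3033] F [ 0.3247  0.1684 -4.7096] op 0.01284526077898346
[[-0.5409  0.8411  0.0043]
 [ 0.8411  0.5409 -0.0033]
 [-0.0051  0.0019 -1.    ]]
q [ 52.5439  14.4296 -24.9713  97.6851   6.5235  68.9993  58.6988]
[-219.5, -71.3, 4.3] [0.0019, 0.0051, 0.0025]
[-218.2, -71.7, 260.5] [0.0019, 0.0051, 0.0025]
```

View pics/t2c.png

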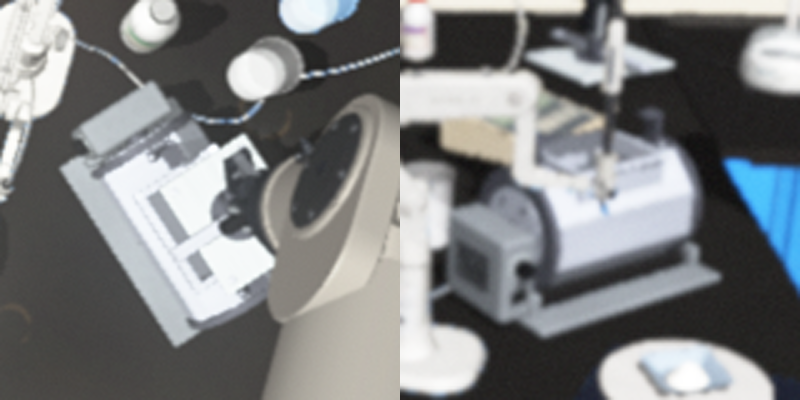

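Lid is off in hand (force −4.7 N), the open hatch is visible below. Move right, then lower.

Emit:
servo_tool([
  [[-30,-10,0,0,0,0,5],[-60,-20,0,0,0,0,5],[-100,-32,0,0,0,0,5],[-140,-46,0,0,0,0,5],[-175,-58,0,0,0,0,5],[-205,-68,0,0,0,0,5],[-218,-71.7,0,0,0,0,5],[-218,-71.7,30,0,0,0,5],[-218,-71.7,70,0,0,0,5],[-218,-71.7,110,0,0,0,5],[-218,-71.7,150,0,0,0,5],[-218,-71.7,190,0,0,0,5],[-218,-71.7,220,0,0,0,5],[-218,-71.7,235,0,0,0,5],[-218,-71.7,240,0,0,0,5],[-218,-71.7,240,0,0,0,5]],
])

```text
time: 7.53
ee_pos: [0.5172, -0.5828, 0.0579]
eef_rot: [[-0.541, 0.841, -0.001], [0.841, 0.541, 0.002], [0.002, -0.0, -1.0]]
force: [0.5, 0.9, -3.8]
opening: 0.0132
```

Run:
```python
from mv import *
st()
row([.52,-.585,.0437],Rdown(32.6))
```

```text
t 7.53 p [ 0.5172 -0.5828  0.0579] F [ 0.4933  0.8726 -3.7836] op 0.013170098841864077
[[-0.5413  0.8409 -0.0013]
 [ 0.8409  0.5413  0.0017]
 [ 0.0021 -0.0002 -1.    ]]
q [ 55.053   44.2452 -18.1921  82.1743  15.1861  56.1184  65.9436]
[-3.4, 1.1, 14.2] [-0.0002, -0.0021, 0.003]
```

Emit:
servo_tool([
  [[0,0,5,0,0,0,5],[0,0,9,0,0,0,5],[0,0,12,0,0,0,5],[0,0,14,0,0,0,5],[0,0,16,0,0,0,5],[0,0,16,0,0,0,5]],
])

```text
time: 8.03
ee_pos: [0.5176, -0.5835, 0.0436]
eef_rot: [[-0.541, 0.841, 0.0], [0.841, 0.541, -0.0], [-0.001, 0.0, -1.0]]
force: [-0.3, -0.4, -2.5]
opening: 0.0126
```

Run:
```python
from mv import *
st()
```

```text
t 8.03 p [ 0.5176 -0.5835  0.0436] F [-0.3139 -0.3621 -2.4508] op 0.012613060330582078
[[-0.541   0.841   0.0004]
 [ 0.841   0.541  -0.0005]
 [-0.0006  0.0001 -1.    ]]
q [ 54.9427  45.1063 -17.9801  82.5184  15.5313  54.7855  65.6974]
```

Emit:
servo_tool([
  [[0,0,0,0,0,0,70],[0,0,0,0,0,0,85],[0,0,0,0,0,0,85],[0,0,0,0,0,0,85],[0,0,0,0,0,0,85],[0,0,-20,0,0,0,85],[0,0,-50,0,0,0,85],[0,0,-90,0,0,0,85],[0,0,-130,0,0,0,85],[0,0,-170,0,0,0,85],[0,0,-200,0,0,0,85],[0,0,-240,0,0,0,85],[0,0,-270,0,0,0,85],[0,0,-300,0,0,0,85],[0,0,-330,0,0,0,85],[0,0,-350,0,0,0,85],[0,0,-360,0,0,0,85],[0,0,-360,0,0,0,85]],
])

```text
time: 9.53
ee_pos: [0.518, -0.5835, 0.4057]
eef_rot: [[-0.541, 0.841, 0.002], [0.841, 0.541, -0.002], [-0.003, 0.001, -1.0]]
force: [0.4, 0.4, -0.1]
opening: 0.085
```

Run:
```python
from mv import *
from fit import rect
st()
im,d=cap('top','t3.png'); np.save('top3.npy',d); cap('side','s3.png')
P=cloud('top',d)
B=(.44,.6,-.72,-.48)
q,r=rect(P,.01,.03,(.4,.62,-.72,-.45)); print('lid',len(q),r,q.mean(0))
q,r=rect(P,.055,.09,(.44,.62,-.68,-.5)); print('wing',len(q),r,q.mean(0))
for dd in (np.load('top0.npy'),d):
  P=cloud('top',dd)
  q,r=rect(P,.028,.045,(.44,.6,.19,.32)); print('handle',len(q),r,q.mean(0))
  q,r=rect(P,.0145,.06,(.44,.72,.18,.36)); print('all',len(q),r)
  for u,v in ((189,184),(219,186),(189,207)):
    w=P[v-12:v+13,u-12:u+13].reshape(-1,3); q=w[(w[:,2]>.04)&(w[:,2]<.055)]
    print('med',q.mean(0),len(q))
```

```text
t 9.53 p [ 0.518  -0.5835  0.4057] F [ 0.4414  0.4448 -0.0727] op 0.08500781572168227
[[-0.541   0.841   0.0025]
 [ 0.841   0.541  -0.0023]
 [-0.0033  0.0008 -1.    ]]
q [ 54.4675  31.8373 -19.7173  60.097   10.2711  89.4087  70.2161]
lid 566 ((544.6298828125, -562.496337890625), (59.085723876953125, 117.8587646484375), 33.12532424926758) [ 0.5477 -0.5653  0.0197]
wing 108 ((519.646728515625, -584.3678588867188), (15.094809532165527, 62.00390625), 30.026493072509766) [ 0.5191 -0.582   0.0694]
handle 101 ((499.38720703125, 232.3148193359375), (67.97110748291016, 23.258342742919922), 13.24327278137207) [0.5006 0.2301 0.0346]
all 322 ((559.3134765625, 249.6063690185547), (194.09632873535156, 94.8319320678711), 18.993091583251953)
med [0.6754 0.15   0.0465] 117
med [0.6676 0.0503 0.0467] 117
med [0.5977 0.1469 0.0461] 118
handle 102 ((501.068115234375, 227.29989624023438), (68.486572265625, 24.032381057739258), 21.82836151123047) [0.5006 0.2301 0.0344]
all 322 ((559.402587890625, 249.92507934570312), (194.17799377441406, 93.89762878417969), 18.445154190063477)
med [0.6753 0.1499 0.0465] 117
med [0.6678 0.0505 0.0464] 115
med [0.5974 0.1469 0.0468] 116
```

View pics/t3.png

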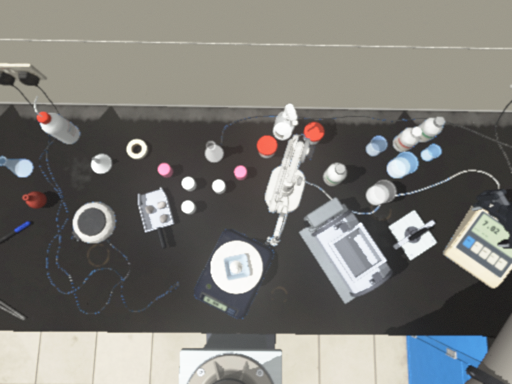

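View pics/s3.png

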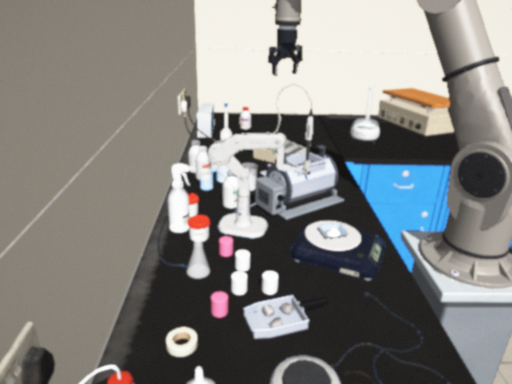

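Run:
```python
from mv import *
def at(u,v,z):
    a=world('top',np.array(u),np.array(v),1.0); c=camera_info('top'); o=-np.array(c['R']).T@np.array(c['t'])
    k=(z-o[2])/(a[2]-o[2]); return o+k*(a-o)
c=[at(120+a/6,170+b/6,.022) for a,b in ((155,365),(318,320),(113,148),(243,107))]
for x in c: print(x)
bm=(c[0]+c[1])/2; fm=(c[2]+c[3])/2
v=fm-bm; print('ang',np.degrees(np.arctan2(v[1],v[0])),np.hypot(*v[:2]), 'mid',(bm+fm)/2)
w=c[0]-c[1]; print('back wall ang',np.degrees(np.arctan2(w[1],w[0]))-90, np.hypot(*w[:2]),np.hypot(*(c[2]-c[3])[:2]))
P=cloud('top',np.load('top3.npy'))
m=(P[...,2]>.03)&(P[...,2]<.042)&(P[...,0]>.44)&(P[...,0]<.55)&(P[...,1]>.19)&(P[...,1]<.27)
q=P[m]; print(len(q),q.mean(0),q.min(0),q.max(0))
x,y=q[:,0],q[:,1]
ln=cv2.fitLine((q[:,:2]*1000).astype(np.float32),cv2.DIST_HUBER,0,.01,.01).ravel(); print(ln,np.degrees(np.arctan2(ln[1],ln[0])))
```

```text
[0.51919214 0.28208531 0.022     ]
[0.54467385 0.19564456 0.022     ]
[0.6374239  0.31283406 0.022     ]
[0.6613469  0.24308412 0.022     ]
ang 18.410075982769587 0.12378780321594954 mid [0.5906592  0.25841201 0.022     ]
back wall ang 16.424891398236667 0.09011837071920681 0.07373847884259814
93 [0.50003521 0.23008597 0.03494894] [0.46787094 0.2146689  0.03049572] [0.53466514 0.24391022 0.04157415]
[9.5398504e-01 2.9985419e-01 4.9968521e+02 2.2966035e+02] 17.448845
```

Run:
```python
from mv import *
row([.51,-.18,.45],Rdown(70))
row([.50,.23,.45],Rdown(107.5))
row([.50,.23,.15],Rdown(107.5))
```

```text
[343.1, 211.9, -47.8] [0.0001, -0.0013, -0.6498]
[693.2, 425.4, -47.5] [0.0005, -0.0013, -1.3043]
[692.9, 425.5, 252.5] [0.0005, -0.0013, -1.3043]
```

Emit:
servo_tool([
  [[0,0,-45,0,0,0,85],[343,212,-48,0,0,-0.65,85],[343,212,-48,0,0,-0.65,85],[343,212,-48,0,0,-0.65,85],[343,212,-48,0,0,-0.65,85],[343,212,-48,0,0,-0.65,85],[343,212,-48,0,0,-0.65,85],[343,212,-48,0,0,-0.65,85],[343,212,-48,0,0,-0.65,85],[343,212,-48,0,0,-0.65,85],[693,425,-48,0,0,-1.304,85],[693,425,-48,0,0,-1.304,85],[693,425,-48,0,0,-1.304,85],[693,425,-48,0,0,-1.304,85],[693,425,-48,0,0,-1.304,85],[693,425,-48,0,0,-1.304,85],[693,425,-48,0,0,-1.304,85],[693,425,-48,0,0,-1.304,85],[693,425,-48,0,0,-1.304,85],[693,425,-48,0,0,-1.304,85]],
])

```text
time: 11.3
ee_pos: [0.4997, 0.2095, 0.4497]
eef_rot: [[-0.954, -0.299, -0.001], [-0.299, 0.954, -0.001], [0.002, -0.0, -1.0]]
force: [1.7, -0.5, 0.1]
opening: 0.0853
```

Run:
```python
from mv import *
st()
row([.50,.23,.15],Rdown(107.5))
```

```text
t 11.3 p [0.4997 0.2095 0.4497] F [ 1.7313 -0.4642  0.0835] op 0.08525198061078937
[[-0.9541 -0.2995 -0.0014]
 [-0.2995  0.9541 -0.0008]
 [ 0.0016 -0.0003 -1.    ]]
q [ 19.1318  10.6118 -56.287   88.0861   8.82    86.1161  70.113 ]
[-6.9, 19.6, 299.7] [-0.0003, -0.0016, -0.0013]
```

Emit:
servo_tool([
  [[-7,20,0,0,0,0,85],[-7,20,40,0,0,0,85],[-7,20,80,0,0,0,85],[-7,20,120,0,0,0,85],[-7,20,160,0,0,0,85],[-7,20,200,0,0,0,70],[-7,20,240,0,0,0,60],[-7,20,280,0,0,0,50],[-7,20,320,0,0,0,50],[-7,20,350,0,0,0,50],[-7,20,370,0,0,0,50],[-7,20,370,0,0,0,50]],
])

```text
time: 12.3
ee_pos: [0.4976, 0.2277, 0.076]
eef_rot: [[-0.954, -0.301, -0.008], [-0.301, 0.954, -0.002], [0.008, 0.0, -1.0]]
force: [-1.1, -0.3, 0.5]
opening: 0.0501
```

Run:
```python
from mv import *
st()
row([.50,.23,.008],Rdown(107.5))
cap('side','s4.png'); im2=cv2.imread('pics/s4.png')
cap('top','t4.png'); im=cv2.imread('pics/t4.png')
cv2.imwrite('pics/t4c.png',np.hstack([cv2.resize(im[160:280,110:230],(400,400),interpolation=cv2.INTER_CUBIC),cv2.resize(im2[250:380,230:360],(400,400),interpolation=cv2.INTER_CUBIC)]))
```

```text
t 12.3 p [0.4976 0.2277 0.076 ] F [-1.0545 -0.2783  0.457 ] op 0.050092662792327415
[[-0.9535 -0.3012 -0.008 ]
 [-0.3012  0.9536 -0.0022]
 [ 0.0083  0.0003 -1.    ]]
q [  5.909   31.4526 -46.9782 113.2782  30.2556  48.733   49.7826]
[-3.6, 1.5, 68.0] [0.0003, -0.0083, 0.0005]
```

View pics/t4c.png

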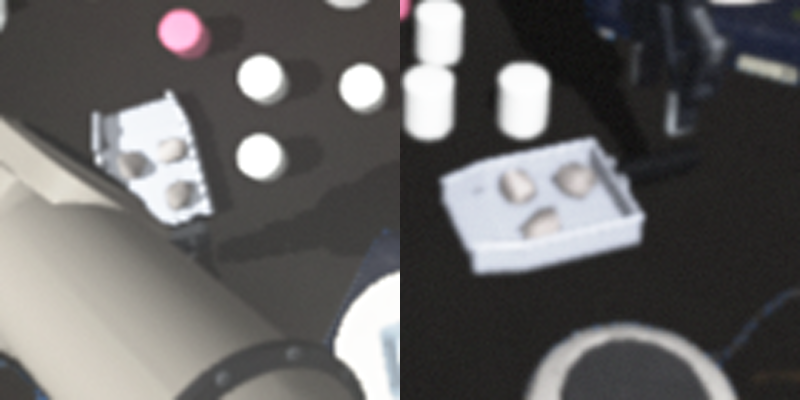

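Above the handle; three rocks in the tray. Descend and grip.

Emit:
servo_tool([
  [[-3,1.5,25,0,-0.008,0,50],[-3,1.5,45,0,-0.008,0,50],[-3,1.5,60,0,-0.008,0,50],[-3,1.5,67,0,-0.008,0,50],[-3,1.5,67,0,-0.008,0,30],[-3,1.5,67,0,-0.008,0,5],[-3,1.5,67,0,-0.008,0,5],[-3,1.5,67,0,-0.008,0,5],[-3,1.5,67,0,-0.008,0,5],[-3,1.5,67,0,-0.008,0,5],[-3,1.5,67,0,-0.008,0,5],[-3,1.5,67,0,-0.008,0,5]],
], force=90)

```text
time: 13.4
ee_pos: [0.5043, 0.2322, 0.0156]
eef_rot: [[-0.954, -0.3, 0.009], [-0.3, 0.954, 0.003], [-0.01, 0.0, -1.0]]
force: [-1.2, 0.1, 6.7]
opening: 0.0118
```

Run:
```python
from mv import *
st()
```

```text
t 13.4 p [0.5043 0.2322 0.0156] F [-1.1573  0.1182  6.713 ] op 0.011845663712028399
[[-0.9538 -0.3002  0.0094]
 [-0.3002  0.9539  0.0032]
 [-0.01    0.0002 -1.    ]]
q [  1.9977  36.2718 -42.506  114.6535  36.5528  42.4764  44.5749]
```

Emit:
servo_tool([
  [[0,0,0,0,0,0,5],[0,0,0,0,0,0,5],[0,0,0,0,0,0,5]],
])

```text
time: 13.65
ee_pos: [0.5043, 0.2322, 0.0156]
eef_rot: [[-0.954, -0.3, 0.009], [-0.3, 0.954, 0.003], [-0.01, 0.0, -1.0]]
force: [-1.5, 0.3, 6.5]
opening: 0.012
```

Run:
```python
from mv import *
st()
cap('side','s5.png'); im2=cv2.imread('pics/s5.png')
cap('top','t5.png'); im=cv2.imread('pics/t5.png')
cv2.imwrite('pics/t5c.png',np.hstack([cv2.resize(im[160:280,110:230],(400,400),interpolation=cv2.INTER_CUBIC),cv2.resize(im2[250:380,230:360],(400,400),interpolation=cv2.INTER_CUBIC)]))
```

```text
t 13.65 p [0.5043 0.2322 0.0156] F [-1.5018  0.3134  6.4605] op 0.011978667804993431
[[-0.9538 -0.3002  0.0095]
 [-0.3002  0.9539  0.0032]
 [-0.01    0.0002 -0.9999]]
q [  1.9963  36.2684 -42.5049 114.6516  36.5528  42.4787  44.575 ]
```

View pics/t5c.png

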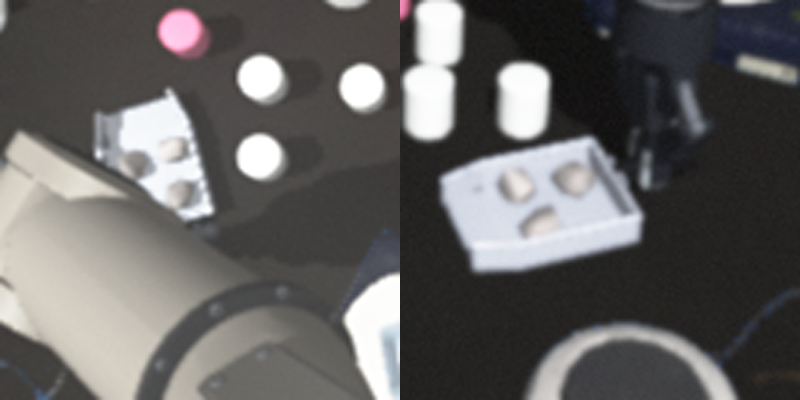

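Emit:
servo_tool([
  [[0,0,-3,0,0,0,5],[0,0,-6,0,0,0,5],[0,0,-10,0,-0.02,0,5],[0,0,-16,0,-0.04,0,5],[0,0,-24,0,-0.06,0,5],[0,0,-34,0,-0.08,0,5],[0,0,-46,0,-0.1,0,5],[0,0,-58,0,-0.1,0,5],[0,0,-70,0,-0.1,0,5],[0,0,-80,0,-0.1,0,5],[0,0,-85,0,-0.1,0,5],[0,0,-85,0,-0.1,0,5]],
])

```text
time: 14.75
ee_pos: [0.5037, 0.2317, 0.1006]
eef_rot: [[-0.948, -0.3, 0.104], [-0.298, 0.954, 0.033], [-0.11, 0.0, -0.994]]
force: [0.2, -0.5, -3.4]
opening: 0.0123
```

Run:
```python
from mv import *
st()
cap('side','s6.png'); im2=cv2.imread('pics/s6.png')
cap('top','t6.png'); im=cv2.imread('pics/t6.png')
cv2.imwrite('pics/t6c.png',np.hstack([cv2.resize(im[160:280,110:230],(400,400),interpolation=cv2.INTER_CUBIC),cv2.resize(im2[220:370,220:370],(400,400),interpolation=cv2.INTER_CUBIC)]))
```

```text
t 14.75 p [0.5037 0.2317 0.1006] F [ 0.1869 -0.5154 -3.4317] op 0.012345907512865054
[[-0.9483 -0.2997  0.1045]
 [-0.2979  0.954   0.033 ]
 [-0.1096  0.0002 -0.994 ]]
q [  6.6085  26.4601 -47.4795 116.5645  31.9608  43.1627  47.4554]
```

View pics/t6c.png

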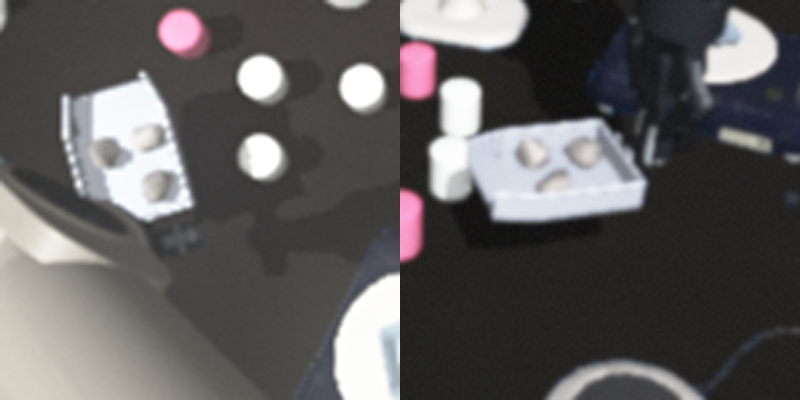

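```bash
cat > tray.py <<'E'
from mv import *
Rg=np.array([[-0.9538,-0.3002,0.0095],[-0.3002,0.9539,0.0032],[-0.01,0.0002,-0.9999]]); pg=np.array([.5043,.2322,.0156])
Rg,_=np.linalg.qr(Rg); 
Rg=Rn.from_matrix(np.array([[-0.9538,-0.3002,0.0095],[-0.3002,0.9539,0.0032],[-0.01,0.0002,-0.9999]])).as_matrix()
Rt=Rn.from_euler('z',17.45,degrees=True).as_matrix(); pt=np.array([.5905,.2583,0])
A=Rg.T@Rt; b=Rg.T@(pt-pg)   # tray in tool
M=np.array([.4593,-.3618]); YA=32.9
ym=np.array([np.cos(np.radians(YA)),np.sin(np.radians(YA))]); xm=np.array([ym[1],-ym[0]])
def tool(lip,H,pitch):
    R=Rn.from_euler('ZY',[H,np.degrees(pitch)],degrees=True).as_matrix()
    o=np.asarray(lip)-R@np.array([.062,0,0])
    Rt_=R@A.T; return o-Rt_@b, Rt_
def millpt(x,y,z): return np.r_[M+xm*x+ym*y,z]
E
python3 - <<'E'
from tray import *
print(xm,ym)
for lip,H,p in ((millpt(-.025,0,.28),-57.1,-.1),(millpt(-.025,0,.195),-57.1,.0),(millpt(-.025,0,.195),-57.1,.75)):
    P,R=tool(lip,H,p); print(P); print(R); row(P,R)
E
```

```text
[ 0.54317445 -0.83961986] [0.83961986 0.54317445]
[ 0.36349023 -0.21195123  0.28034143]
[[-5.40184046e-01  8.39419104e-01  5.98060605e-02]
 [ 8.34354454e-01  5.43484629e-01 -9.20711841e-02]
 [-1.09789985e-01  1.64068247e-04 -9.93954794e-01]]
[244.9, -381.0, -208.8] [0.1413, -0.0019, 1.293]
[ 0.36392354 -0.21262103  0.2106    ]
[[-5.43440418e-01  8.39429003e-01  5.60898551e-03]
 [ 8.39388039e-01  5.43469326e-01 -8.29526130e-03]
 [-1.00115945e-02  2.00135080e-04 -9.99949863e-01]]
[252.2, -381.7, -139.5] [0.0765, 0.0835, 1.2989]
[ 0.39186056 -0.25580509  0.31006412]
[[-4.01414760e-01  8.39554295e-01 -3.66080287e-01]
 [ 6.19849798e-01  5.43275655e-01  5.66248877e-01]
 [ 6.74279184e-01  3.85865667e-04 -7.38476427e-01]]
[227.8, -431.3, -236.9] [-0.4155, 0.7218, 1.2695]
```

Run:
```python
from tray import *
p,R=cur()
row(p+[0,0,.34],R)
P,R1=tool(millpt(.02,0,.42),-57.1,-.05); print(P,row(P,R1)[0].shape)
```

```text
[-36.6, 0.0, -338.0] [0.0, 0.0, 0.0]
[217.0, -424.5, -354.3] [0.109, 0.0408, 1.2962]
[ 0.38804611 -0.24990885  0.42798069] (3,)
```

Emit:
servo_tool([
  [[-1,0,-8,0,0,0,5],[-2,0,-20,0,0,0,5],[-4,0,-38,0,0,0,5],[-7,0,-60,0,0,0,5],[-9,0,-85,0,0,0,5],[-12,0,-110,0,0,0,5],[-15,0,-135,0,0,0,5],[-17,0,-160,0,0,0,5],[-20,0,-185,0,0,0,5],[-23,0,-210,0,0,0,5],[-25,0,-235,0,0,0,5],[-28,0,-260,0,0,0,5],[-31,0,-285,0,0,0,5],[-34,0,-310,0,0,0,5],[-36,0,-330,0,0,0,5],[-36.6,0,-338,0,0,0,5],[-36.6,0,-338,0,0,0,5]],
])

```text
time: 16.27
ee_pos: [0.5028, 0.2321, 0.4411]
eef_rot: [[-0.948, -0.301, 0.105], [-0.299, 0.954, 0.033], [-0.11, 0.0, -0.994]]
force: [1.2, -0.1, -3.0]
opening: 0.0116
```

Run:
```python
from tray import *
st()
P,R1=tool(millpt(.02,0,.42),-57.1,-.05); row(P,R1)
```

```text
t 16.27 p [0.5028 0.2321 0.4411] F [ 1.19   -0.0894 -2.9999] op 0.011597879650128482
[[-0.9479 -0.3009  0.105 ]
 [-0.2991  0.9537  0.0333]
 [-0.1102  0.0002 -0.9939]]
q [ 20.3369   7.4532 -57.6968  92.0045   8.5554  78.1019  69.3647]
[254.4, -425.2, -15.1] [0.1108, 0.0428, 1.2973]
```

Emit:
servo_tool([
  [[3,-4,0,0.001,0,0.013,5],[8,-13,0,0.003,0.001,0.039,5],[18,-30,-1,0.008,0.003,0.091,5],[31,-51,-2,0.013,0.005,0.156,5],[43,-72,-3,0.019,0.007,0.22,5],[56,-94,-3,0.024,0.009,0.285,5],[69,-115,-4,0.03,0.012,0.35,5],[81,-136,-5,0.035,0.014,0.415,5],[94,-157,-6,0.041,0.016,0.48,5],[107,-179,-6,0.047,0.018,0.545,5],[120,-200,-7,0.052,0.02,0.61,5],[132,-221,-8,0.058,0.022,0.675,5],[145,-242,-9,0.063,0.024,0.74,5],[158,-264,-9,0.069,0.027,0.804,5],[170,-285,-10,0.074,0.029,0.87,5],[183,-306,-11,0.08,0.031,0.934,5],[196,-327,-12,0.085,0.033,1.0,5],[209,-349,-12,0.091,0.035,1.064,5],[221,-370,-13,0.096,0.037,1.129,5],[234,-391,-14,0.102,0.039,1.194,5]],
])

```text
time: 17.93
ee_pos: [0.3961, -0.214, 0.4275]
eef_rot: [[-0.621, 0.783, 0.039], [0.782, 0.622, -0.049], [-0.062, 0.0, -0.998]]
force: [0.7, 0.2, -2.7]
opening: 0.0117
```

Run:
```python
from tray import *
st()
P,R1=tool(millpt(.02,0,.32),-57.1,-.03); row(P,R1)
cap('side','s7.png'); im2=cv2.imread('pics/s7.png')
cap('top','t7.png'); im=cv2.imread('pics/t7.png')
cv2.imwrite('pics/t7c.png',np.hstack([cv2.resize(im[150:310,250:410],(400,400),interpolation=cv2.INTER_CUBIC),cv2.resize(im2[60:260,200:400],(400,400),interpolation=cv2.INTER_CUBIC)]))
```

```text
t 17.93 p [ 0.3961 -0.214   0.4275] F [ 0.715   0.1687 -2.708 ] op 0.011720342469198213
[[-0.6206  0.7831  0.0392]
 [ 0.7816  0.6219 -0.0487]
 [-0.0625  0.0004 -0.998 ]]
q [ 51.2369  -5.401  -29.1934 103.0318  -0.9076  78.5549  60.6884]
[-17.2, -28.7, 97.7] [0.0052, 0.0225, 0.0964]
```

View pics/t7c.png

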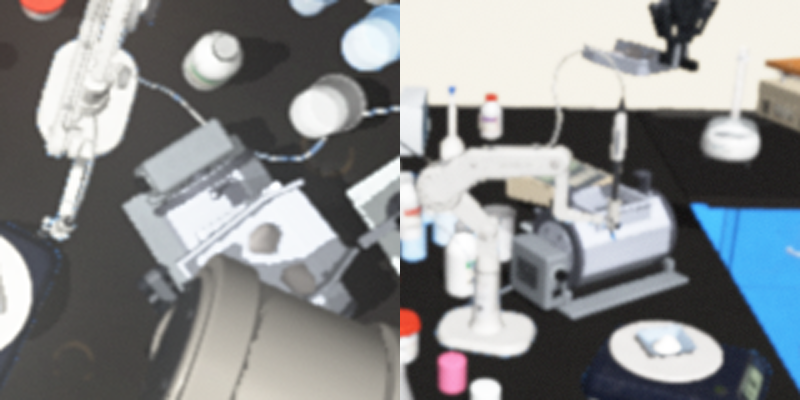

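Run:
```python
from tray import *
P,R1=tool(millpt(.0,0,.27),-57.1,-.0); row(P,R1)
```

```text
[6.3, -24.7, 141.4] [0.0031, 0.0517, 0.0923]
```

Emit:
servo_tool([
  [[1,-3,10,0,0.005,0.015,5],[2,-8,25,0,0.01,0.03,5],[3,-13,45,0,0.02,0.05,5],[4,-18,65,0,0.03,0.07,5],[5,-22,85,0,0.04,0.085,5],[6,-24.7,105,0,0.05,0.092,5],[6,-24.7,125,0.003,0.052,0.092,5],[6,-24.7,138,0.003,0.052,0.092,5],[6,-24.7,141,0.003,0.052,0.092,5],[6,-24.7,141,0.003,0.052,0.092,5]],
])

```text
time: 18.87
ee_pos: [0.3792, -0.2291, 0.2858]
eef_rot: [[-0.552, 0.834, 0.005], [0.834, 0.552, -0.007], [-0.009, 0.001, -1.0]]
force: [0.6, 0.1, -2.8]
opening: 0.0117
```

Run:
```python
from tray import *
st()
for x,z,p in ((-.01,.24,.2),(-.018,.215,.4),(-.022,.2,.6),(-.022,.195,.8)):
    P,R1=tool(millpt(x,0,z),-57.1,p); row(P,R1)
im,d=cap('top','t8.png'); im=cv2.imread('pics/t8.png')
im2,_=cap('side','s8.png'); im2=cv2.imread('pics/s8.png')
cv2.imwrite('pics/t8c.png',np.hstack([cv2.resize(im[150:310,250:410],(400,400),interpolation=cv2.INTER_CUBIC),cv2.resize(im2[100:230,240:370],(400,400),interpolation=cv2.INTER_CUBIC)]))
```

```text
t 18.87 p [ 0.3792 -0.2291  0.2858] F [ 0.5633  0.1455 -2.8053] op 0.011721095677669815
[[-0.5524  0.8335  0.0055]
 [ 0.8335  0.5525 -0.0073]
 [-0.0091  0.0005 -1.    ]]
q [ 51.9405   0.5012 -29.0662 115.1282   0.5632  63.9842  56.1671]
[1.1, -3.8, 0.3] [-0.0007, 0.1991, 0.0108]
[-2.9, -3.9, -2.8] [-0.0019, 0.3991, 0.0108]
[-16.3, -4.0, -12.8] [-0.003, 0.5991, 0.0107]
[-38.4, -4.2, -28.8] [-0.0042, 0.7991, 0.0105]
```

View pics/t8c.png

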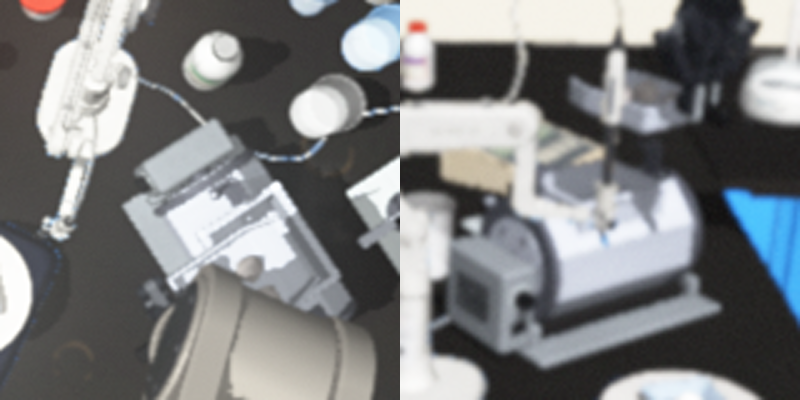

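Run:
```python
from tray import *
p,R=cur(); Rt_=R@A; o=p+R@b
print('lip',o+Rt_@[.062,0,0],'d', (o+Rt_@[.062,0,0])[:2]-M)
im=cv2.imread('pics/t8.png'); c=cv2.resize(im[150:310,250:410],(600,600),interpolation=cv2.INTER_CUBIC)
def dot(X,col):
    u=proj('top',np.array(X)); q=((u-[250,150])*600/160).astype(int); cv2.circle(c,tuple(int(i) for i in q),4,col,-1)
for s in (-.035,.035):
    dot(o+Rt_@[.062,s,.022],(0,0,255)); dot(o+Rt_@[.062,s,.0],(0,255,255))
for x in (-.046,.046):
    for y in (-.056,.056): dot(millpt(x,y,.168),(0,255,0))
cv2.imwrite('pics/t8d.png',c)
```

```text
lip [ 0.46310338 -0.35677245  0.27192721] d [0.00380338 0.00502755]
```

View pics/t8d.png

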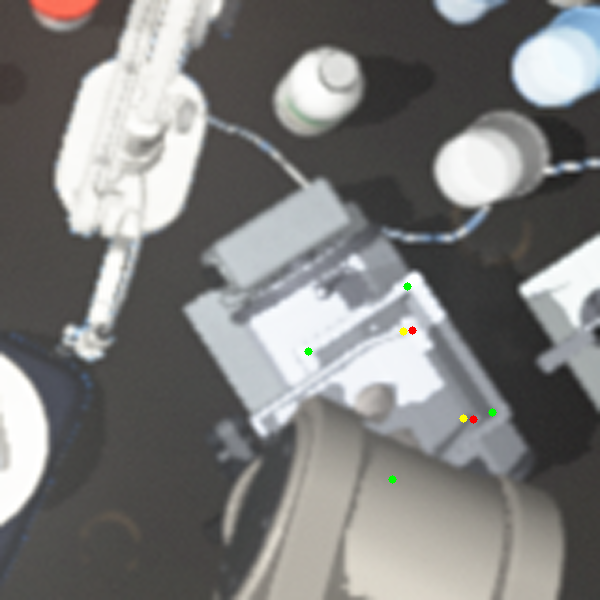

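Emit:
servo_tool([
  [[0,-1,0,0,0.04,0.005,5],[0.5,-2,0,0,0.08,0.01,5],[1,-3,0,0,0.12,0.01,5],[1,-4,0,0,0.16,0.01,5],[1,-4,0,0,0.2,0.01,5],[0.5,-4,-0.5,0,0.24,0.01,5],[-0.5,-4,-1,0,0.28,0.01,5],[-1,-4,-1.5,-0.001,0.32,0.01,5],[-2,-4,-2,-0.002,0.36,0.01,5],[-3,-4,-3,-0.002,0.4,0.01,5],[-5,-4,-4.5,-0.002,0.43,0.01,5],[-7,-4,-6,-0.002,0.46,0.01,5],[-9,-4,-7.5,-0.002,0.49,0.01,5],[-11,-4,-9,-0.003,0.52,0.01,5],[-13,-4,-10.5,-0.003,0.55,0.01,5],[-14.5,-4,-11.5,-0.003,0.575,0.01,5],[-16,-4,-13,-0.003,0.6,0.01,5],[-16,-4,-13,-0.003,0.6,0.01,5],[-16,-4,-13,-0.003,0.6,0.01,5],[-16,-4,-13,-0.003,0.6,0.01,5]],
])

```text
time: 20.63
ee_pos: [0.385, -0.2448, 0.3001]
eef_rot: [[-0.453, 0.839, -0.301], [0.698, 0.544, 0.466], [0.555, 0.001, -0.832]]
force: [-0.1, 0.7, -1.1]
opening: 0.0121
```

```bash
cat > ov.py <<'E'
from tray import *
import sys
def ov(tag):
    p,R=cur(); Rt_=R@A; o=p+R@b; l=o+Rt_@[.062,0,0]
    print('lip',l,'mill xy',xm@(l[:2]-M),ym@(l[:2]-M),'pitch',np.arcsin(-Rt_[2,0]))
    cap('top',f't{tag}.png'); cap('side',f's{tag}.png')
    a=cv2.resize(cv2.imread(f'pics/t{tag}.png')[170:310,270:410],(400,400),interpolation=cv2.INTER_CUBIC)
    b2=cv2.resize(cv2.imread(f'pics/s{tag}.png')[100:230,240:370],(400,400),interpolation=cv2.INTER_CUBIC)
    cv2.imwrite(f'pics/c{tag}.png',np.hstack([a,b2]))
E
python3 - <<'E'
from ov import *
st(); ov('9')
P,R1=tool(millpt(-.022,0,.195),-57.1,.8); row(P,R1)
E
```

```text
t 20.63 p [ 0.385  -0.2448  0.3001] F [-0.1057  0.7384 -1.1425] op 0.012084063142164148
[[-0.4533  0.839  -0.3011]
 [ 0.6977  0.5442  0.466 ]
 [ 0.5548  0.0012 -0.832 ]]
q [ 53.6384  21.8973 -25.8444  95.649   -6.8595  94.0858  61.2624]
lip [ 0.4479 -0.3434  0.2016] mill xy -0.021648316827104944 0.00043138374026803055 pitch 0.5980749685087016
[-10.0, -0.2, -24.4] [-0.0002, 0.202, 0.0013]
```

View pics/c9.png

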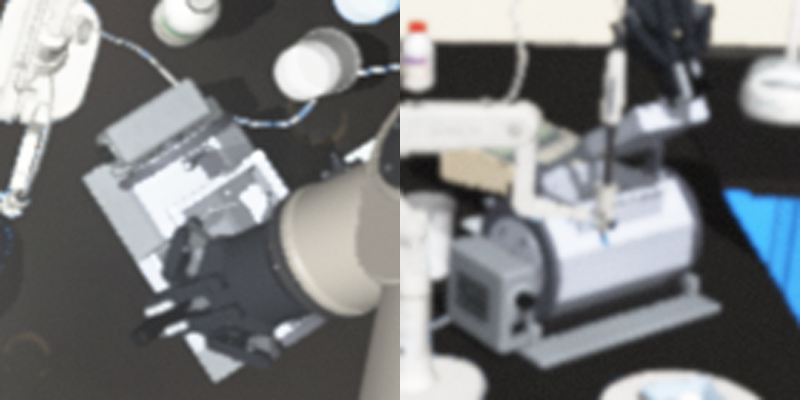

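Emit:
servo_tool([
  [[-2,0,-5,0,0.04,0,5],[-4,0,-10,0,0.08,0,5],[-6,0,-15,0,0.12,0,5],[-8,0,-20,0,0.16,0,5],[-10,0,-24,0,0.2,0,5],[-10,0,-24,0,0.2,0,5],[-7,0,-24,0,0.2,0,5],[-10,0,-24,0,0.2,0,5],[-7,0,-24,0,0.2,0,5],[-10,0,-24,0,0.2,0,5],[-10,0,-24,0,0.2,0,5],[-10,0,-24,0,0.2,0,5]],
])

```text
time: 21.73
ee_pos: [0.3967, -0.2631, 0.3145]
eef_rot: [[-0.384, 0.839, -0.385], [0.591, 0.544, 0.595], [0.709, 0.001, -0.705]]
force: [0.4, -0.1, -1.6]
opening: 0.0122
```

Run:
```python
from ov import *
st(); ov('10')
P,R1=tool(millpt(-.01,0,.27),-57.1,.4); row(P,R1)
P,R1=tool(millpt(0.02,0,.36),-57.1,0); row(P,R1)
```

```text
t 21.73 p [ 0.3967 -0.2631  0.3145] F [ 0.421  -0.1024 -1.5994] op 0.012189176262652288
[[-0.3841  0.8391 -0.3853]
 [ 0.5912  0.544   0.5954]
 [ 0.7092  0.001  -0.705 ]]
q [ 53.4506  29.8296 -24.8996  87.4609  -9.0492 105.2076  60.8511]
lip [ 0.4476 -0.3433  0.1947] mill xy -0.02190904741561402 0.0002341271717845349 pitch 0.7983781196115177
[39.8, -0.0, -1.3] [0.0002, -0.3986, 0.0009]
[54.1, -0.0, -32.3] [0.0005, -0.7986, 0.0009]
```

View pics/c10.png

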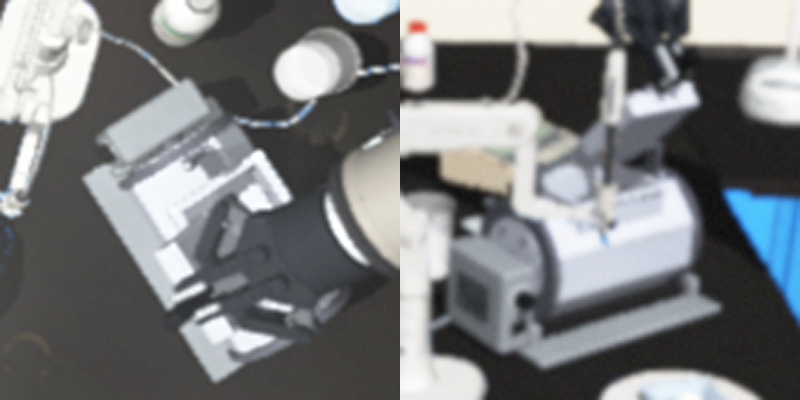

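Force matches the empty tray. Level it above the hatch and look.

Emit:
servo_tool([
  [[5,0,-5,0,-0.04,0,5],[12,0,-6,0,-0.1,0,5],[22,0,-6,0,-0.18,0,5],[32,0,-4,0,-0.28,0,5],[40,0,-3,0,-0.38,0,5],[44,0,-8,0,-0.48,0,5],[48,0,-15,0,-0.58,0,5],[52,0,-24,0,-0.7,0,5],[54,0,-32,0,-0.8,0,5],[84,0,-85,0,-0.8,0,5],[100,0,-115,0,-0.8,0,5],[100,0,-115,0,-0.8,0,5]],
])

```text
time: 22.83
ee_pos: [0.4034, -0.2733, 0.4718]
eef_rot: [[-0.544, 0.839, 0.011], [0.839, 0.544, -0.013], [-0.017, 0.003, -1.0]]
force: [-0.3, -1.3, -2.0]
opening: 0.0118
```

Run:
```python
from ov import *
st(); ov('11')
```

```text
t 22.83 p [ 0.4034 -0.2733  0.4718] F [-0.3206 -1.3083 -1.9838] op 0.01179274214333371
[[-0.5436  0.8393  0.0115]
 [ 0.8392  0.5437 -0.0128]
 [-0.017   0.0026 -0.9999]]
q [ 53.6609  -0.2487 -26.8912  93.3864   0.2487  85.9181  59.6869]
lip [ 0.4853 -0.4016  0.4572] mill xy 0.04752278313505303 0.0002773780145107109 pitch -0.0069871300784374295
```

View pics/c11.png

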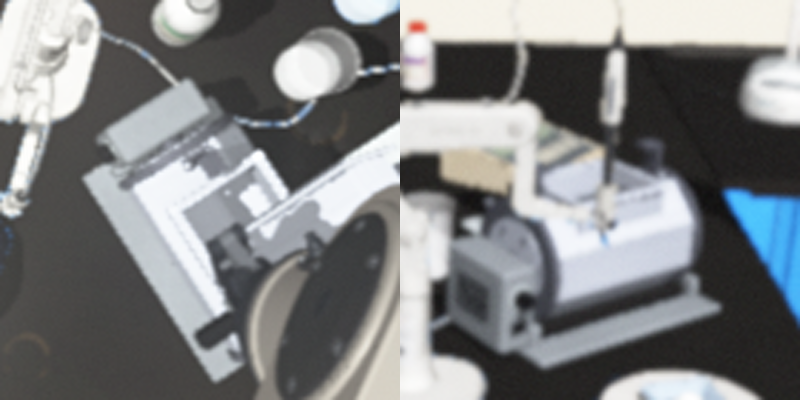

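View pics/t11.png

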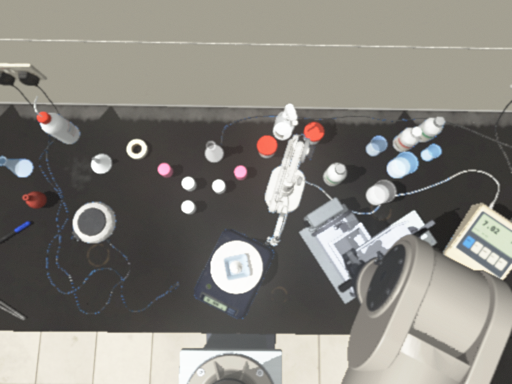

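Run:
```python
from tray import *
Rt1=Rn.from_euler('z',17.45,degrees=True).as_matrix()
lip=np.array([.5955,.26,.40])+Rt1@[.062,0,0]
P,R=tool(lip,17.45,0); print(P)
s,r=row(P,R)
```

```text
[0.5093 0.2339 0.4156]
[368.6, 364.4, 48.7] [-0.014, 0.0055, -1.3007]
```

Emit:
servo_tool([
  [[7,7,1,0,0,-0.026,5],[18,18,2,-0.001,0,-0.065,5],[37,36,5,-0.001,0.001,-0.13,5],[57,56,8,-0.002,0.001,-0.2,5],[77,77,10,-0.003,0.001,-0.273,5],[98,97,13,-0.004,0.001,-0.345,5],[118,117,16,-0.004,0.002,-0.416,5],[138,137,18,-0.005,0.002,-0.488,5],[158,157,21,-0.006,0.002,-0.56,5],[179,177,24,-0.007,0.003,-0.63,5],[199,197,26,-0.008,0.003,-0.702,5],[219,217,29,-0.008,0.003,-0.774,5],[240,237,32,-0.009,0.004,-0.845,5],[260,257,34,-0.01,0.004,-0.917,5],[280,277,37,-0.011,0.004,-0.988,5],[300,297,40,-0.011,0.004,-1.06,5],[321,317,42,-0.012,0.005,-1.132,5],[339,335,45,-0.013,0.005,-1.197,5],[354,350,47,-0.013,0.005,-1.249,5],[368.6,364.4,48.7,-0.014,0.0055,-1.3007,5]],
])

```text
time: 24.6
ee_pos: [0.5059, 0.238, 0.413]
eef_rot: [[-0.951, -0.309, 0.005], [-0.309, 0.951, 0.005], [-0.006, 0.003, -1.0]]
force: [0.0, -1.1, -2.0]
opening: 0.0125
```

Run:
```python
from tray import *
st()
Rt1=Rn.from_euler('z',17.45,degrees=True).as_matrix()
for z in (.02,0.0):
  lip=np.array([.5955,.26,z])+Rt1@[.062,0,0]
  P,R=tool(lip,17.45,0); print(P)
  s,r=row(P,R)
```

```text
t 24.6 p [0.5059 0.238  0.413 ] F [ 0.0456 -1.0584 -1.9735] op 0.01248609070188384
[[-0.9509 -0.3094  0.0051]
 [-0.3093  0.9509  0.005 ]
 [-0.0064  0.0032 -1.    ]]
q [ 16.7003  13.7029 -58.0032  90.1169  11.6687  82.2667  65.9571]
[0.5093 0.2339 0.0356]
[0.4, -6.2, 377.4] [0.0031, -0.0036, 0.0096]
[0.5093 0.2339 0.0156]
[0.6, -6.3, 397.4] [0.0031, -0.0036, 0.0096]
```

Emit:
servo_tool([
  [[0,-3,15,0.003,-0.003,0.009,5],[0,-6,40,0.003,-0.003,0.009,5],[0,-6,70,0.003,-0.003,0.009,5],[0,-6,105,0.003,-0.003,0.009,5],[0,-6,140,0.003,-0.003,0.009,5],[0,-6,175,0.003,-0.003,0.009,5],[0,-6,210,0.003,-0.003,0.009,5],[0,-6,245,0.003,-0.003,0.009,5],[0,-6,280,0.003,-0.003,0.009,5],[0,-6,310,0.003,-0.003,0.009,5],[0,-6,335,0.003,-0.003,0.009,5],[0,-6,355,0.003,-0.003,0.009,5],[0,-6,370,0.003,-0.003,0.009,5],[0,-6,378,0.003,-0.003,0.009,5],[0,-6,378,0.003,-0.003,0.009,5],[0,-6,378,0.003,-0.003,0.009,5]],
])

```text
time: 25.93
ee_pos: [0.5122, 0.2316, 0.0365]
eef_rot: [[-0.956, -0.293, 0.01], [-0.293, 0.956, 0.004], [-0.011, 0.001, -1.0]]
force: [0.2, 0.0, -2.4]
opening: 0.0115
```

Run:
```python
from ov import *
st()
Rt1=Rn.from_euler('z',17.45,degrees=True).as_matrix()
lip=np.array([.5955,.26,0])+Rt1@[.062,0,0]
P,R=tool(lip,17.45,0); row(P,R)
```

```text
t 25.93 p [0.5122 0.2316 0.0365] F [ 0.196   0.0436 -2.4429] op 0.011450343998721694
[[-0.956  -0.2933  0.0103]
 [-0.2933  0.956   0.0038]
 [-0.0109  0.0006 -0.9999]]
q [  3.982   35.3417 -44.6991 113.3123  35.3321  45.0663  45.804 ]
[2.3, 3.0, 20.9] [0.0003, 0.0009, -0.0072]
```

Emit:
servo_tool([
  [[0,0,6,0,0,0,5],[0,0,11,0,0,0,5],[0,0,15,0,0,0,5],[0,0,18,0,0,0,5],[0,0,20,0,0,0,5],[0,0,21,0,0,0,5],[0,0,21,0,0,0,5]],
])

```text
time: 26.52
ee_pos: [0.5127, 0.2307, 0.0154]
eef_rot: [[-0.956, -0.292, 0.01], [-0.292, 0.956, 0.002], [-0.011, -0.001, -1.0]]
force: [-6.1, -6.2, 13.0]
opening: 0.0121
```

Run:
```python
from ov import *
st()
cap('side','s12.png'); im2=cv2.imread('pics/s12.png')
cv2.imwrite('pics/c12.png',cv2.resize(im2[230:380,220:370],(500,500),interpolation=cv2.INTER_CUBIC))
```

```text
t 26.52 p [0.5127 0.2307 0.0154] F [-6.0647 -6.1615 13.0389] op 0.012144672993874417
[[-0.9564 -0.2918  0.0104]
 [-0.2918  0.9565  0.0024]
 [-0.0106 -0.0007 -0.9999]]
q [  2.8129  37.0113 -43.1562 113.7397  37.2844  43.2635  44.2122]
```

View pics/c12.png

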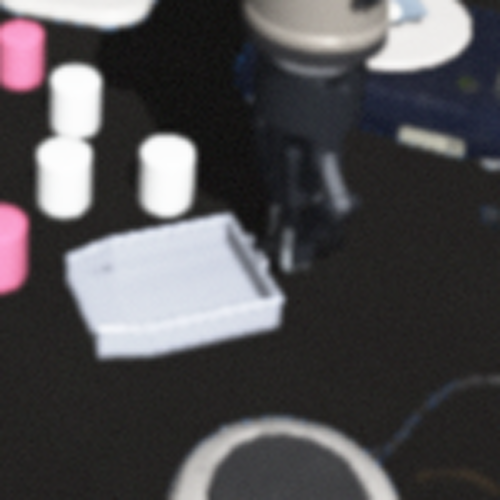

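Emit:
servo_tool([
  [[0,0,-1,0,0,0,40],[0,0,-1,0,0,0,50],[0,0,-1,0,0,0,50],[0,0,-1,0,0,0,50],[0,0,-10,0,0,0,50],[0,0,-30,0,0,0,50],[0,0,-60,0,0,0,60],[0,0,-100,0,0,0,85],[0,0,-140,0,0,0,85],[0,0,-180,0,0,0,85],[0,0,-200,0,0,0,85],[0,0,-200,0,0,0,85]],
])

```text
time: 27.57
ee_pos: [0.5122, 0.2316, 0.2203]
eef_rot: [[-0.956, -0.292, 0.017], [-0.292, 0.956, 0.005], [-0.017, 0.0, -1.0]]
force: [0.3, -0.3, -0.7]
opening: 0.0851
```

```bash
cat > look.py <<'E'
from tray import *
def look(tag):
    im,d=cap('top',f't{tag}.png'); np.save(f'top{tag}.npy',d); 
    P=cloud('top',d)
    m=((im.min(-1)>150)&(P[...,2]>.038)&(P[...,2]<.056)&(P[...,0]>.4)&(P[...,0]<.85)&(P[...,1]>-.08)&(P[...,1]<.45)).astype(np.uint8)
    n,l,s,c=cv2.connectedComponentsWithStats(m)
    for i in range(1,n):
        if s[i,4]>25: q=P[l==i]; print('white',s[i,4],q.mean(0),c[i].round())
    i=cv2.imread(f'pics/t{tag}.png')
    cv2.imwrite(f'pics/c{tag}.png',np.hstack([cv2.resize(i[180:320,280:420],(400,400),interpolation=cv2.INTER_CUBIC),cv2.resize(i[140:280,120:260],(400,400),interpolation=cv2.INTER_CUBIC)]))
    return im,d,P
E
python3 - <<'E'
from look import *
st(); look('13')
E
```

```text
t 27.57 p [0.5122 0.2316 0.2203] F [ 0.3267 -0.286  -0.7444] op 0.0850558141544174
[[-0.9563 -0.292   0.0165]
 [-0.2919  0.9564  0.0053]
 [-0.0174  0.0002 -0.9998]]
q [ 13.0548  22.1398 -54.5658 105.6     20.8129  61.7934  57.6779]
white 48 [0.7772 0.0686 0.0469] [214. 153.]
white 100 [0.7201 0.2309 0.0468] [163. 169.]
white 102 [ 0.7159 -0.0192  0.0466] [240. 171.]
white 119 [0.6753 0.1498 0.0465] [188. 183.]
white 117 [0.6676 0.0505 0.0468] [218. 185.]
white 117 [0.5976 0.147  0.0461] [187. 206.]
```

View pics/c13.png

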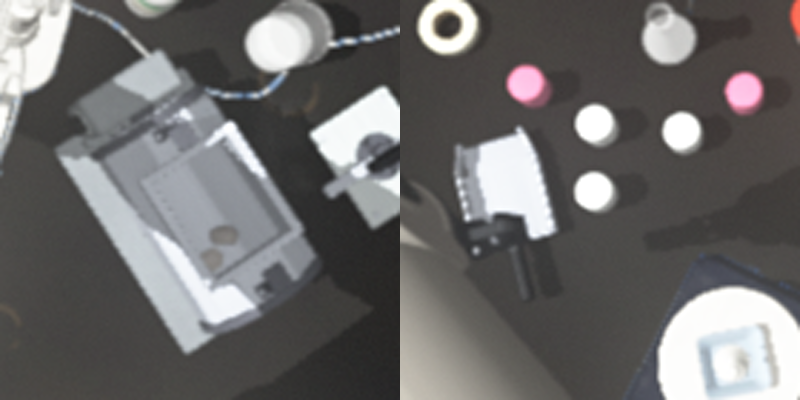

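Run:
```python
from tray import *
row([.5976,.147,.12],Rdown(95)); row([.5976,.147,.016],Rdown(95))
```

```text
[-56.4, -105.1, 98.7] [0.0014, 0.0149, 0.2086]
[-54.9, -105.1, 202.6] [0.0014, 0.0149, 0.2086]
```

Emit:
servo_tool([
  [[-20,-35,0,0,0.005,0.07,64],[-40,-70,20,0,0.01,0.14,64],[-56,-105,50,0,0.015,0.208,64],[-56,-105,90,0,0.015,0.208,64],[-56,-105,120,0,0.015,0.208,64],[-55,-105,150,0,0.015,0.208,64],[-55,-105,175,0,0.015,0.208,64],[-55,-105,192,0,0.015,0.208,64],[-55,-105,202,0,0.015,0.208,64],[-55,-105,202,0,0.015,0.208,64],[-55,-105,202,0,0.015,0.208,64]],
], force=60)

```text
time: 28.53
ee_pos: [0.5957, 0.1468, 0.0135]
eef_rot: [[-0.996, -0.088, -0.005], [-0.088, 0.996, 0.001], [0.005, 0.001, -1.0]]
force: [0.7, -0.2, -0.1]
opening: 0.0639
```

Run:
```python
from tray import *
st()
im,d=cap('side','s14.png'); i=cv2.imread('pics/s14.png'); cv2.imwrite('pics/c14.png',cv2.resize(i[220:340,190:310],(500,500),interpolation=cv2.INTER_CUBIC))
```

```text
t 28.53 p [0.5957 0.1468 0.0135] F [ 0.6693 -0.2337 -0.1191] op 0.06388286585479332
[[-0.9961 -0.0884 -0.0054]
 [-0.0884  0.9961  0.0006]
 [ 0.0053  0.0011 -1.    ]]
q [ 10.0865  40.1275 -40.0519 106.3957  34.5613  46.6205  46.9851]
```

View pics/c14.png

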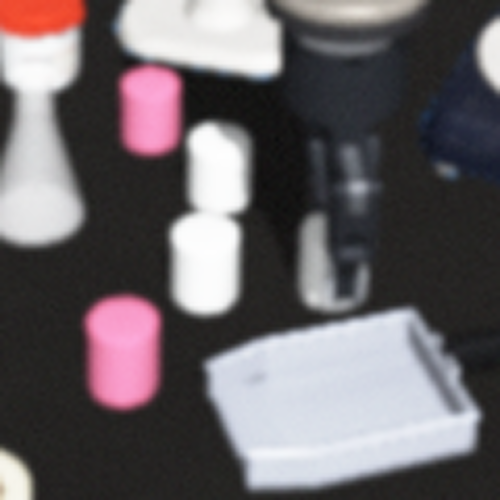

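Emit:
servo_tool([
  [[0,0,0,0,0,0,45],[0,0,0,0,0,0,30],[0,0,0,0,0,0,30],[0,0,0,0,0,0,30],[0,0,0,0,0,0,30],[0,0,-8,0,0,0,30],[0,0,-25,0,0,0,30],[0,0,-55,0,0,0,30],[0,0,-95,0,0,0,30],[0,0,-135,0,0,0,30],[0,0,-175,0,0,0,30],[0,0,-215,0,0,0,30],[0,0,-255,0,0,0,30],[0,0,-295,0,0,0,30],[0,0,-335,0,0,0,30],[0,0,-375,0,0,0,30],[0,0,-405,0,0,0,30],[0,0,-420,0,0,0,30],[0,0,-420,0,0,0,30]],
], force=60)

```text
time: 30.17
ee_pos: [0.5981, 0.1471, 0.4381]
eef_rot: [[-0.996, -0.088, 0.001], [-0.088, 0.996, 0.002], [-0.001, 0.001, -1.0]]
force: [0.8, 0.6, -2.5]
opening: 0.0384
```

Run:
```python
from tray import *
st()
row(millpt(0,.015,.43),Rdown(32.9))
```

```text
t 30.17 p [0.5981 0.1471 0.4381] F [ 0.7611  0.5846 -2.5294] op 0.0384209943129951
[[-0.9961 -0.0883  0.0009]
 [-0.0883  0.9961  0.0015]
 [-0.0011  0.0014 -1.    ]]
q [ 18.7529  18.9309 -51.6093  80.5769  14.7002  87.3932  63.1103]
[169.9, -487.7, 7.3] [0.0019, 0.0002, 1.085]
```

Emit:
servo_tool([
  [[3,-10,0,0,0,0.02,30],[10,-29,0,0,0,0.065,30],[20,-59,1,0,0,0.13,30],[32,-93,1,0,0,0.206,30],[44,-127,2,0,0,0.282,30],[56,-161,2,0,0,0.358,30],[68,-195,3,0,0,0.434,30],[80,-229,3,0,0,0.51,30],[92,-263,4,0,0,0.586,30],[104,-297,4,0,0,0.662,30],[116,-332,5,0,0,0.738,30],[127,-366,5,0,0,0.814,30],[139,-400,6,0,0,0.89,30],[150,-429,6,0,0,0.955,30],[158,-454,7,0,0,1.01,30],[165,-473,7,0,0,1.052,30],[170,-488,7,0,0,1.085,30],[170,-488,7,0,0,1.085,30],[170,-488,7,0,0,1.085,30]],
])

```text
time: 31.75
ee_pos: [0.4716, -0.3548, 0.4264]
eef_rot: [[-0.543, 0.84, -0.005], [0.84, 0.543, 0.001], [0.004, -0.003, -1.0]]
force: [0.5, 0.8, -1.9]
opening: 0.0386
```

Run:
```python
from tray import *
st()
row(millpt(0,.015,.142),Rdown(32.9))
```

```text
t 31.75 p [ 0.4716 -0.3548  0.4264] F [ 0.5482  0.7571 -1.8895] op 0.03861251635179763
[[-0.5428  0.8399 -0.0048]
 [ 0.8399  0.5428  0.0014]
 [ 0.0038 -0.0033 -1.    ]]
q [ 54.1978  12.3029 -28.6243  85.7261   5.9435  83.7519  58.3245]
[-0.3, 1.9, 284.4] [-0.0033, -0.0038, -0.0005]
```

Emit:
servo_tool([
  [[0,-6,25,-0.003,-0.004,0,30],[0,-13,60,-0.003,-0.004,0,30],[0,-13,100,-0.003,-0.004,0,30],[0,-13,140,-0.003,-0.004,0,30],[0,-13,175,-0.003,-0.004,0,30],[0,-13,205,-0.003,-0.004,0,30],[0,-13,230,-0.003,-0.004,0,30],[0,-13,255,-0.003,-0.004,0,30],[0,-13,275,-0.003,-0.004,0,30],[0,-13,284,-0.003,-0.004,0,30],[0,-13,284,-0.003,-0.004,0,30],[0,-13,284,-0.003,-0.004,0,58],[0,-13,284,-0.003,-0.004,0,58],[0,-13,284,-0.003,-0.004,0,58],[0,-13,284,-0.003,-0.004,0,58],[0,-13,260,-0.003,-0.004,0,58],[0,-13,220,-0.003,-0.004,0,58],[0,-13,180,-0.003,-0.004,0,64],[0,-13,100,-0.003,-0.004,0,64],[0,-13,60,-0.003,-0.004,0,64]],
])

```text
time: 33.42
ee_pos: [0.4599, -0.3614, 0.3331]
eef_rot: [[-0.543, 0.84, 0.001], [0.84, 0.543, -0.002], [-0.002, -0.0, -1.0]]
force: [1.5, -0.5, 0.1]
opening: 0.0636
```

Run:
```python
from look import *
st(); look('15')
row([.6753,.15,.43],Rdown(90))
```

```text
t 33.42 p [ 0.4599 -0.3614  0.3331] F [ 1.4778 -0.4819  0.0689] op 0.0635961048764233
[[-0.5431  0.8397  0.001 ]
 [ 0.8397  0.5431 -0.0019]
 [-0.0021 -0.0002 -1.    ]]
q [ 55.5001  13.7473 -28.4634  95.1702   6.8835  72.7095  58.5791]
white 52 [0.7767 0.0696 0.0471] [213. 153.]
white 101 [0.7201 0.231  0.0468] [163. 169.]
white 101 [ 0.7159 -0.0194  0.0471] [240. 171.]
white 118 [0.6754 0.1499 0.0465] [188. 183.]
white 116 [0.6677 0.0503 0.0465] [218. 185.]
[313.9, 457.5, -90.6] [-0.003, 0.0119, -0.9968]
```

View pics/c15.png

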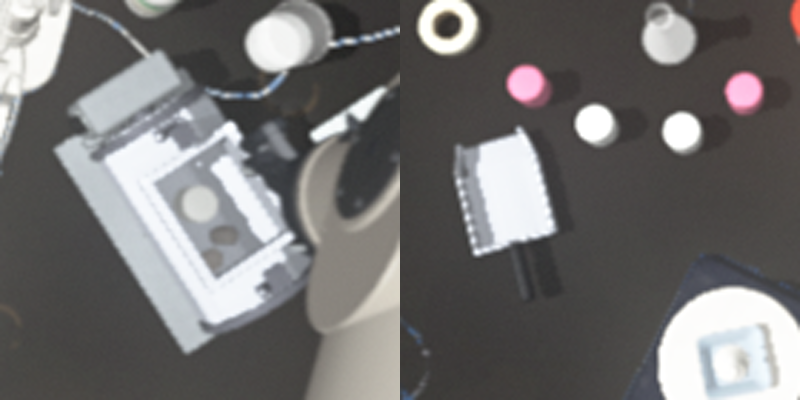

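Emit:
servo_tool([
  [[0,0,-40,0,0,0,64],[0,0,-80,0,0,0,64],[20,30,-90,0,0,-0.065,64],[42,61,-90,0,0,-0.133,64],[63,92,-90,0,0,-0.2,64],[84,122,-90,0,0,-0.266,64],[105,153,-90,0,0,-0.333,64],[126,183,-90,-0.001,0.004,-0.4,64],[147,214,-90,-0.001,0.005,-0.466,64],[168,244,-90,-0.002,0.006,-0.533,64],[189,275,-90,-0.002,0.007,-0.6,64],[210,306,-90,-0.002,0.008,-0.666,64],[231,336,-90,-0.002,0.009,-0.733,64],[252,367,-90,-0.003,0.01,-0.8,64],[273,397,-90,-0.003,0.011,-0.866,64],[290,423,-90,-0.003,0.012,-0.92,64],[305,445,-90,-0.003,0.012,-0.97,64],[314,457.5,-90,-0.003,0.012,-0.997,64],[314,457.5,-70,-0.003,0.012,-0.997,64],[314,457.5,-40,-0.003,0.012,-0.997,64]],
])

```text
time: 35.13
ee_pos: [0.6745, 0.1529, 0.3718]
eef_rot: [[-1.0, -0.002, -0.004], [-0.003, 1.0, 0.009], [0.004, 0.009, -1.0]]
force: [1.5, -0.4, -1.3]
opening: 0.0639
```

Run:
```python
from look import *
st(); look('16')
row([.6753,.15,.016],Rdown(90))
```

```text
t 35.13 p [0.6745 0.1529 0.3718] F [ 1.5171 -0.3922 -1.2591] op 0.06393067783244503
[[-1.     -0.0025 -0.0042]
 [-0.0025  1.      0.0089]
 [ 0.0042  0.0089 -1.    ]]
q [ 13.9564  28.2338 -48.6882  76.4998  20.3581  84.2995  56.9403]
white 52 [0.7763 0.0701 0.0461] [213. 153.]
white 97 [ 0.716  -0.0189  0.0468] [240. 171.]
white 120 [0.6675 0.0503 0.0466] [218. 186.]
[-6.7, -2.7, 347.9] [0.0058, -0.0121, 0.0016]
```

Run:
```python
from look import *
st(); 
row([.6753,.15,.016],Rdown(90))
```

```text
t 35.18 p [0.6728 0.1506 0.364 ] F [ 0.8967  0.281  -4.3129] op 0.06405114795232414
[[-0.9999 -0.0016 -0.0121]
 [-0.0017  1.      0.0058]
 [ 0.0121  0.0058 -0.9999]]
q [ 14.0366  28.4708 -48.5369  77.1108  20.4066  83.9926  56.8857]
[-6.7, -2.7, 347.9] [0.0058, -0.0121, 0.0016]
```

Emit:
servo_tool([
  [[0,0,40,0,0,0,64],[0,0,80,0,0,0,64],[0,0,120,0,0,0,64],[0,0,160,0,0,0,64],[0,0,200,0,0,0,64],[0,0,235,0,0,0,64],[0,0,265,0,0,0,64],[0,0,280,0,0,0,64],[0,0,285,0,0,0,64],[0,0,285,0,0,0,64],[0,0,285,0,0,0,64]],
])

```text
time: 36.1
ee_pos: [0.6724, 0.1526, 0.0866]
eef_rot: [[-1.0, 0.0, -0.007], [0.0, 1.0, 0.007], [0.007, 0.007, -1.0]]
force: [0.3, 0.2, 0.9]
opening: 0.0641
```

Run:
```python
from look import *
st(); 
row([.6753,.15,.016],Rdown(90))
im,d=cap('side','s17.png'); i=cv2.imread('pics/s17.png'); cv2.imwrite('pics/c17.png',cv2.resize(i[200:320,190:310],(500,500),interpolation=cv2.INTER_CUBIC))
```

```text
t 36.1 p [0.6724 0.1526 0.0866] F [0.2681 0.2196 0.9269] op 0.06409331789879955
[[-1.      0.0001 -0.0065]
 [ 0.0001  1.      0.0072]
 [ 0.0065  0.0072 -1.    ]]
q [ 11.336   40.7623 -42.7909  93.9921  30.898   57.9513  48.5894]
[-3.3, -3.1, 70.6] [0.0072, -0.0065, -0.0001]
```

View pics/c17.png

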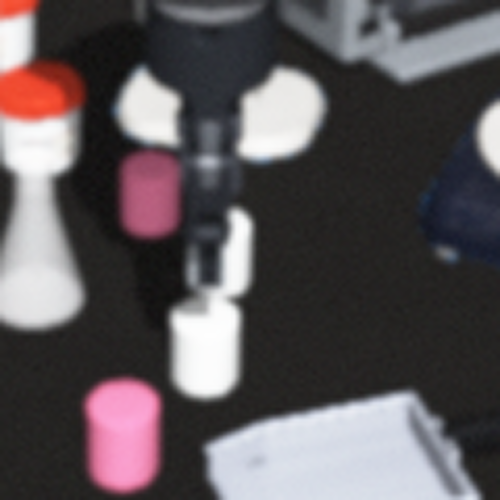

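Emit:
servo_tool([
  [[-3.5,-3,20,0.007,-0.006,0,64],[-3.5,-3,45,0.007,-0.006,0,64],[-3.5,-3,62,0.007,-0.006,0,64],[-3.5,-3,71,0.007,-0.006,0,64],[-3.5,-3,71,0.007,-0.006,0,64],[-3.5,-3,71,0.007,-0.006,0,45],[-3.5,-3,71,0.007,-0.006,0,30],[-3.5,-3,71,0.007,-0.006,0,30],[-3.5,-3,71,0.007,-0.006,0,30],[-3.5,-3,71,0.007,-0.006,0,30],[-3.5,-3,60,0.007,-0.006,0,30],[-3.5,-3,40,0.007,-0.006,0,30],[-3.5,-3,0,0.007,-0.006,0,30],[-3.5,-3,-40,0.007,-0.006,0,30],[-3.5,-3,-80,0.007,-0.006,0,30],[-3.5,-3,-120,0.007,-0.006,0,30],[-3.5,-3,-160,0.007,-0.006,0,30],[-3.5,-3,-200,0.007,-0.006,0,30],[-3.5,-3,-240,0.007,-0.006,0,30],[-3.5,-3,-280,0.007,-0.006,0,30]],
])

```text
time: 37.82
ee_pos: [0.6764, 0.1474, 0.3681]
eef_rot: [[-1.0, -0.001, -0.002], [-0.001, 1.0, -0.0], [0.002, -0.0, -1.0]]
force: [0.9, 0.5, -2.2]
opening: 0.0386
```

Emit:
servo_tool([
  [[0,0,-40,0,0,0,30],[0,0,-65,0,0,0,30],[0,0,-65,0,0,0,30]],
])

```text
time: 38.07
ee_pos: [0.6777, 0.1487, 0.4372]
eef_rot: [[-1.0, -0.001, 0.005], [-0.001, 1.0, 0.002], [-0.005, 0.002, -1.0]]
force: [1.0, 0.4, -1.7]
opening: 0.0384
```

Run:
```python
from tray import *
st()
row(millpt(0,.0,.44),Rdown(32.9))
```

```text
t 38.07 p [0.6777 0.1487 0.4372] F [ 1.0293  0.4399 -1.7189] op 0.03843398816273918
[[-1.     -0.0006  0.0054]
 [-0.0006  1.      0.0023]
 [-0.0054  0.0023 -1.    ]]
q [ 13.0111  26.9719 -48.6455  70.0789  19.9635  90.9231  58.1446]
[218.7, -510.3, -5.1] [0.0048, 0.0038, 0.9972]
```

Emit:
servo_tool([
  [[4,-10,0,0,0,0.02,30],[13,-31,0,0,0,0.06,30],[26,-61,0,0,0,0.12,30],[41,-95,0,0,0,0.186,30],[56,-130,0,0,0,0.254,30],[71,-165,0,0,0,0.32,30],[86,-200,-1,0,0,0.39,30],[101,-235,-1,0,0,0.46,30],[116,-270,-1,0,0,0.528,30],[131,-305,-2,0,0,0.596,30],[146,-340,-2,0,0,0.664,30],[161,-375,-2,0,0,0.732,30],[176,-410,-3,0,0,0.8,30],[189,-440,-4,0.004,0.003,0.86,30],[200,-466,-4,0.004,0.003,0.91,30],[209,-488,-5,0.004,0.003,0.953,30],[216,-503,-5,0.005,0.004,0.984,30],[219,-510,-5,0.005,0.004,0.997,30],[219,-510,-5,0.005,0.004,0.997,30],[219,-510,-5,0.005,0.004,0.997,30]],
])

```text
time: 39.73
ee_pos: [0.4592, -0.3615, 0.4351]
eef_rot: [[-0.545, 0.839, -0.008], [0.839, 0.545, -0.002], [0.003, -0.008, -1.0]]
force: [0.7, 1.7, -2.1]
opening: 0.0381
```

Run:
```python
from tray import *
st()
row(millpt(0,.0,.142),Rdown(32.9))
```

```text
t 39.73 p [ 0.4592 -0.3615  0.4351] F [ 0.6845  1.7142 -2.0912] op 0.03812249643676969
[[-0.5446  0.8387 -0.008 ]
 [ 0.8387  0.5446 -0.0019]
 [ 0.0028 -0.0078 -1.    ]]
q [ 55.9508  11.6588 -29.2392  85.5002   5.9975  84.6844  59.622 ]
[-1.1, 2.2, 293.1] [-0.0078, -0.0028, 0.0017]
```

Emit:
servo_tool([
  [[-8,1,25,-0.007,-0.003,0,30],[-17,2,60,-0.007,-0.003,0,30],[-17,2,100,-0.007,-0.003,0,30],[-17,2,140,-0.007,-0.003,0,30],[-17,2,175,-0.007,-0.003,0,30],[-17,2,210,-0.007,-0.003,0,30],[-17,2,240,-0.007,-0.003,0,30],[-17,2,265,-0.007,-0.003,0,30],[-17,2,285,-0.007,-0.003,0,30],[-17,2,293,-0.007,-0.003,0,30],[-17,2,293,-0.007,-0.003,0,30],[-17,2,293,-0.007,-0.003,0,58],[-17,2,293,-0.007,-0.003,0,58],[-17,2,293,-0.007,-0.003,0,58],[-17,2,293,-0.007,-0.003,0,58],[-17,2,260,-0.007,-0.003,0,58],[-17,2,220,-0.007,-0.003,0,58],[-10,2,180,-0.007,-0.003,0,64],[-5,0,140,-0.007,-0.003,0,64],[0,0,100,-0.007,-0.003,0,64]],
])

```text
time: 41.4
ee_pos: [0.4572, -0.3625, 0.3381]
eef_rot: [[-0.543, 0.84, 0.0], [0.84, 0.543, -0.002], [-0.002, -0.001, -1.0]]
force: [1.3, -1.3, -0.2]
opening: 0.0643
```

Emit:
servo_tool([
  [[0,0,-40,0,0,0,64],[0,0,-80,0,0,0,64],[0,0,-100,0,0,0,64],[0,0,-100,0,0,0,64]],
])

```text
time: 41.73
ee_pos: [0.459, -0.363, 0.4414]
eef_rot: [[-0.543, 0.84, 0.006], [0.84, 0.543, -0.007], [-0.009, 0.001, -1.0]]
force: [0.6, 0.5, -0.7]
opening: 0.064
```

Run:
```python
from look import *
st(); look('18')
row([.6676,.0503,.44],Rdown(90))
```

```text
t 41.73 p [ 0.459  -0.363   0.4414] F [ 0.5885  0.4595 -0.6558] op 0.06403228265756472
[[-0.5429  0.8398  0.0057]
 [ 0.8398  0.5429 -0.0066]
 [-0.0087  0.0012 -1.    ]]
q [ 56.492   11.1855 -29.4059  85.3137   5.6759  84.4715  59.9327]
white 52 [0.7751 0.0707 0.046 ] [213. 153.]
white 99 [0.7204 0.2312 0.0465] [163. 169.]
white 100 [ 0.7161 -0.0193  0.0468] [240. 171.]
white 120 [0.6676 0.0504 0.0461] [218. 186.]
[233.4, 400.0, -2.7] [-0.0027, 0.0053, -0.9969]
```

View pics/c18.png

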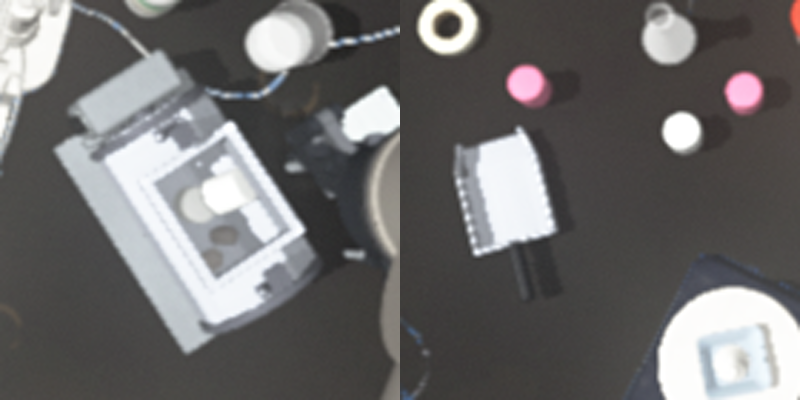

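Emit:
servo_tool([
  [[15,26,-2,0,0,-0.065,64],[35,60,-2,0,0,-0.15,64],[54,93,-2,0,0,-0.232,64],[74,126,-2,0,0,-0.315,64],[93,160,-3,0,0.002,-0.4,64],[113,193,-3,0,0.003,-0.482,64],[132,226,-3,-0.001,0.003,-0.565,64],[152,260,-3,-0.001,0.004,-0.648,64],[171,293,-3,-0.002,0.004,-0.731,64],[190,326,-3,-0.002,0.005,-0.814,64],[207,355,-3,-0.003,0.005,-0.886,64],[220,378,-3,-0.003,0.005,-0.942,64],[229,393,-3,-0.003,0.005,-0.98,64],[233.4,400,-3,-0.003,0.005,-0.997,64],[233.4,400,-3,-0.003,0.005,-0.997,64],[233.4,400,-3,-0.003,0.005,-0.997,64]],
])

```text
time: 43.12
ee_pos: [0.6667, 0.0497, 0.4371]
eef_rot: [[-1.0, 0.001, -0.004], [0.001, 1.0, 0.003], [0.004, 0.003, -1.0]]
force: [0.3, -1.1, -0.1]
opening: 0.0641
```

Emit:
servo_tool([
  [[0,0,40,0,0,0,64],[0,0,80,0,0,0,64],[0,0,120,0,0,0,64],[0,0,160,0,0,0,64],[0,0,200,0,0,0,64],[0,0,240,0,0,0,64],[0,0,280,0,0,0,64],[0,0,315,0,0,0,64],[0,0,340,0,0,0,64],[0,0,352,0,0,0,64],[0,0,352,0,0,0,64],[0,0,352,0,0,0,64]],
])

```text
time: 44.12
ee_pos: [0.6661, 0.0507, 0.0865]
eef_rot: [[-1.0, 0.002, -0.003], [0.002, 1.0, 0.003], [0.003, 0.003, -1.0]]
force: [1.2, -0.0, 1.2]
opening: 0.0638
```

Run:
```python
from look import *
st(); 
row([.6676,.0503,.016],Rdown(90))
im,d=cap('side','s19.png'); i=cv2.imread('pics/s19.png'); cv2.imwrite('pics/c19.png',cv2.resize(i[200:320,190:310],(500,500),interpolation=cv2.INTER_CUBIC))
```

```text
t 44.12 p [0.6661 0.0507 0.0865] F [ 1.1829 -0.044   1.2266] op 0.06382047381254609
[[-1.      0.0015 -0.0029]
 [ 0.0015  1.      0.0033]
 [ 0.0029  0.0033 -1.    ]]
q [ 19.7045  38.6241 -41.8406  97.2231  29.8575  56.0113  56.8002]
[-1.7, -0.6, 70.5] [0.0033, -0.0029, -0.0015]
```

View pics/c19.png

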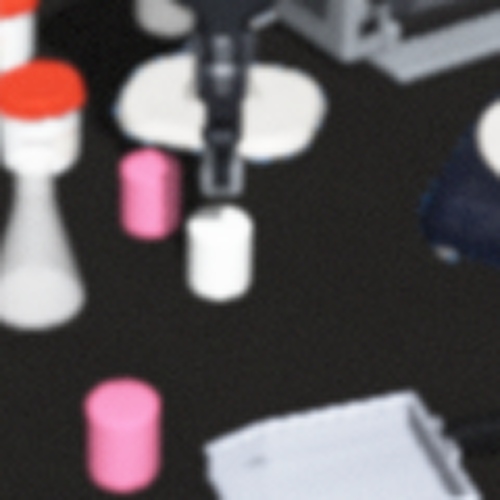

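Emit:
servo_tool([
  [[-1.7,-0.6,20,0.003,-0.003,0,64],[-1.7,-0.6,45,0.003,-0.003,0,64],[-1.7,-0.6,62,0.003,-0.003,0,64],[-1.7,-0.6,71,0.003,-0.003,0,64],[-1.7,-0.6,71,0.003,-0.003,0,64],[-1.7,-0.6,71,0.003,-0.003,0,45],[-1.7,-0.6,71,0.003,-0.003,0,30],[-1.7,-0.6,71,0.003,-0.003,0,30],[-1.7,-0.6,71,0.003,-0.003,0,30],[-1.7,-0.6,71,0.003,-0.003,0,30],[-1.7,-0.6,60,0.003,-0.003,0,30],[-1.7,-0.6,40,0.003,-0.003,0,30],[-1.7,-0.6,0,0.003,-0.003,0,30],[-1.7,-0.6,-40,0.003,-0.003,0,30],[-1.7,-0.6,-80,0.003,-0.003,0,30],[-1.7,-0.6,-120,0.003,-0.003,0,30],[-1.7,-0.6,-160,0.003,-0.003,0,30],[-1.7,-0.6,-200,0.003,-0.003,0,30],[-1.7,-0.6,-240,0.003,-0.003,0,30],[-1.7,-0.6,-280,0.003,-0.003,0,30]],
])

```text
time: 45.83
ee_pos: [0.6675, 0.0503, 0.3693]
eef_rot: [[-1.0, -0.001, 0.001], [-0.001, 1.0, 0.0], [-0.001, 0.0, -1.0]]
force: [0.3, 1.0, -1.7]
opening: 0.0382
```

Emit:
servo_tool([
  [[0,0,-40,0,0,0,30],[0,0,-70,0,0,0,30],[0,0,-75,0,0,0,30],[0,0,-75,0,0,0,30]],
])

```text
time: 46.17
ee_pos: [0.6684, 0.0509, 0.4441]
eef_rot: [[-1.0, -0.001, 0.004], [-0.001, 1.0, 0.001], [-0.004, 0.001, -1.0]]
force: [0.3, -0.4, -2.8]
opening: 0.0385
```

Run:
```python
from tray import *
st()
row(millpt(0,.0,.44),Rdown(32.9))
```

```text
t 46.17 p [0.6684 0.0509 0.4441] F [ 0.3105 -0.356  -2.843 ] op 0.03852928623269782
[[-1.     -0.0009  0.0039]
 [-0.0009  1.      0.0009]
 [-0.0039  0.0009 -1.    ]]
q [ 22.2399  24.1994 -48.2302  72.7367  17.8407  90.3433  66.8707]
[209.4, -412.5, 2.9] [0.0028, 0.0031, 0.9975]
```

Emit:
servo_tool([
  [[4,-8,0,0,0,0.02,30],[13,-25,0,0,0,0.06,30],[27,-54,0,0,0,0.13,30],[42,-83,0,0,0,0.2,30],[57,-112,0,0,0,0.27,30],[72,-141,1,0,0,0.34,30],[86,-170,1,0,0,0.41,30],[101,-198,1,0,0,0.48,30],[115,-227,1,0,0,0.55,30],[130,-256,2,0,0,0.62,30],[145,-285,2,0,0,0.69,30],[159,-314,2,0,0,0.76,30],[174,-343,2,0,0,0.83,30],[187,-368,3,0.002,0.002,0.89,30],[197,-388,3,0.003,0.003,0.94,30],[205,-404,3,0.003,0.003,0.977,30],[209.4,-412.5,3,0.003,0.003,0.997,30],[209.4,-412.5,3,0.003,0.003,0.997,30],[209.4,-412.5,3,0.003,0.003,0.997,30]],
])

```text
time: 47.75
ee_pos: [0.4595, -0.3617, 0.4372]
eef_rot: [[-0.544, 0.839, -0.004], [0.839, 0.544, 0.0], [0.002, -0.004, -1.0]]
force: [-0.4, 0.7, -2.4]
opening: 0.0385
```

Run:
```python
from look import *
st()
row(millpt(0,.0,.142),Rdown(32.9))
look('20')
P=cloud('top',np.load('top13.npy')) 
P=cloud('top',np.load('top18.npy')) 
h=np.clip(P[...,2]/0.2,0,1)*255
cv2.imwrite('pics/h20.png',cv2.applyColorMap(cv2.resize(h.astype(np.uint8)[200:300,300:400],(500,500),interpolation=cv2.INTER_NEAREST),cv2.COLORMAP_JET))
```

```text
t 47.75 p [ 0.4595 -0.3617  0.4372] F [-0.4375  0.6886 -2.392 ] op 0.038546692391466235
[[-0.5441  0.839  -0.0044]
 [ 0.839   0.5441  0.0001]
 [ 0.0025 -0.0036 -1.    ]]
q [ 56.7749  11.7255 -30.1227  85.2553   5.9868  84.8239  59.5715]
[-0.7, 0.8, 295.2] [-0.0036, -0.0025, 0.0011]
white 54 [0.7765 0.0692 0.0465] [214. 153.]
white 99 [0.7203 0.2312 0.0466] [163. 169.]
white 100 [ 0.716  -0.0193  0.0472] [240. 171.]
```

View pics/h20.png

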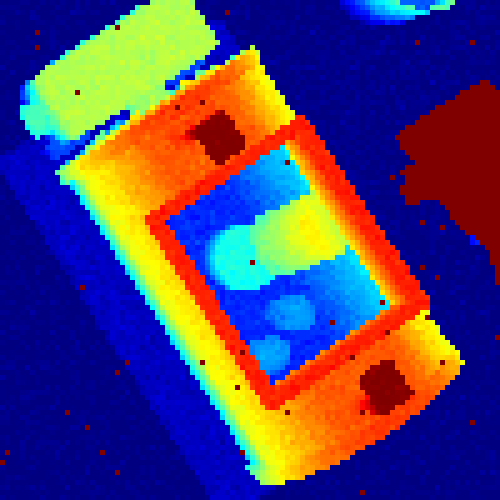

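Run:
```python
from look import *
P=cloud('top',np.load('top18.npy')) 
D=P[...,:2]-M; X=D@xm; Y=D@ym; Z=P[...,2]
g=np.full((10,12),np.nan)
for i,x in enumerate(np.arange(-.045,.05,.01)):
  for j,y in enumerate(np.arange(-.055,.06,.01)):
    m=(abs(X-x)<.005)&(abs(Y-y)<.005)&(Z>0)&(Z<.165); 
    if m.any(): g[i,j]=np.median(Z[m])*1000
print(np.round(g).tolist() and np.array2string(np.round(g),max_line_width=150))
```

```text
[[163.  nan  nan  nan  nan  nan  nan  nan  nan  nan  nan  nan]
 [158.  nan  nan  nan  nan  nan  nan  nan  nan  nan  nan  nan]
 [106.  51.  nan  nan  nan  nan  nan  nan  nan  nan  nan  nan]
 [ 58.  34.  33.  33.  34.  72.  62.  48.  34.  33.  31.  nan]
 [ 54.  33.  34.  33.  77.  79.  81.  78.  34.  33.  34.  nan]
 [ 47.  53.  48.  34.  79.  92.  92.  81.  37.  33.  33.  nan]
 [ 56.  57.  49.  33. 100. 106. 106.  96.  34.  31.  34.  nan]
 [ 53.  49.  35.  33. 112. 119. 119. 103.  34.  34.  33.  nan]
 [ 43.  43.  44.  43. 123. 126. 125. 114.  42.  41.  42.  nan]
 [ 60.  59.  59. 144. 134. 133. 135. 120.  93.  60. 132. 156.]]
```

Run:
```python
from tray import *
row(millpt(0,.034,.44),Rdown(-57.1))
row(millpt(0,.034,.156),Rdown(-57.1))
```

```text
[-0.3, 33.1, -2.8] [-0.0045, 0.0009, 1.5732]
[-0.9, 34.1, 281.2] [-0.0045, 0.0009, 1.5732]
```

Emit:
servo_tool([
  [[0,3,0,0,0,0.1,30],[0,6,0,0,0,0.2,30],[0,9,0,0,0,0.3,30],[0,12,0,0,0,0.4,30],[0,14,0,0,0,0.5,30],[0,16,0,0,0,0.6,30],[0,18,0,0,0,0.7,30],[0,20,0,0,0,0.8,30],[0,22,0,0,0,0.9,30],[0,24,0,0,0,1.0,30],[0,26,0,0,0,1.1,30],[0,28,0,0,0,1.2,30],[0,30,0,0,0,1.3,30],[0,32,0,0,0,1.4,30],[0,33.5,0,-0.004,0,1.5,30],[-0.5,33.5,0,-0.004,0.001,1.573,30],[-0.5,33.5,20,-0.004,0.001,1.573,30],[-0.5,33.5,50,-0.004,0.001,1.573,30],[-0.5,33.5,80,-0.004,0.001,1.573,30],[-0.5,33.5,80,-0.004,0.001,1.573,30]],
])

```text
time: 49.47
ee_pos: [0.4862, -0.3422, 0.3521]
eef_rot: [[0.839, 0.544, -0.007], [0.544, -0.839, 0.004], [-0.003, -0.007, -1.0]]
force: [-0.2, -0.2, -2.7]
opening: 0.0385
```

Run:
```python
from tray import *
st()
row(millpt(0,.034,.156),Rdown(-57.1))
```

```text
t 49.47 p [ 0.4862 -0.3422  0.3521] F [-0.2291 -0.1569 -2.7005] op 0.038537437996093805
[[ 0.8392  0.5438 -0.0065]
 [ 0.5439 -0.8392  0.0037]
 [-0.0035 -0.0067 -1.    ]]
q [ 46.255   13.6452 -21.058   92.3438   4.994   75.3769 -32.6119]
[1.5, 3.2, 196.0] [-0.0067, 0.0035, 0.0008]
```

Emit:
servo_tool([
  [[1,2,30,-0.006,0.003,0,30],[1.5,2.5,65,-0.006,0.003,0,30],[1.5,2.5,100,-0.006,0.003,0,30],[1.5,2.5,135,-0.006,0.003,0,30],[1.5,2.5,160,-0.006,0.003,0,30],[1.5,2.5,180,-0.006,0.003,0,30],[1.5,2.5,192,-0.006,0.003,0,30],[1.5,2.5,196,-0.006,0.003,0,30],[1.5,2.5,196,-0.006,0.003,0,30]],
])

```text
time: 50.22
ee_pos: [0.4902, -0.3459, 0.1617]
eef_rot: [[0.841, 0.542, 0.005], [0.542, -0.841, -0.004], [0.002, 0.006, -1.0]]
force: [-1.4, -0.2, -3.6]
opening: 0.0384
```

Run:
```python
from tray import *
st()
print(xm@(cur()[0][:2]-M),ym@(cur()[0][:2]-M))
```

```text
t 50.22 p [ 0.4902 -0.3459  0.1617] F [-1.4461 -0.1912 -3.5615] op 0.03839111192926028
[[ 0.8405  0.5417  0.005 ]
 [ 0.5417 -0.8405 -0.0037]
 [ 0.0022  0.0058 -1.    ]]
q [ 45.0739  22.6367 -20.1855 104.952    9.5627  53.7044 -36.5152]
0.003427751914797895 0.034582957665258346
```

Emit:
servo_tool([
  [[0,-3.4,2,0,0,0,30],[0,-3.4,3,0,0,0,49],[0,-3.4,3,0,0,0,49],[0,-3.4,3,0,0,0,49],[0,-3.4,3,0,0,0,49],[0,-3.4,-15,0,0,0,49],[0,-3.4,-40,0,0,0,49],[0,-3.4,-80,0,0,0,49],[0,-3.4,-120,0,0,0,49],[0,-3.4,-160,0,0,0,49],[0,-3.4,-200,0,0,0,49],[0,-3.4,-200,0,0,0,49]],
])

```text
time: 51.22
ee_pos: [0.489, -0.3434, 0.37]
eef_rot: [[0.841, 0.541, 0.014], [0.541, -0.841, -0.01], [0.006, 0.016, -1.0]]
force: [0.5, 0.7, -0.1]
opening: 0.0487
```

```bash
cat > grid.py <<'E'
from look import *
def grid(tag):
  P=cloud('top',np.load(f'top{tag}.npy')) 
  D=P[...,:2]-M; X=D@xm; Y=D@ym; Z=P[...,2]
  g=np.full((10,12),np.nan)
  for i,x in enumerate(np.arange(-.045,.05,.01)):
   for j,y in enumerate(np.arange(-.055,.06,.01)):
    m=(abs(X-x)<.005)&(abs(Y-y)<.005)&(Z>0)&(Z<.165); 
    if m.any(): g[i,j]=np.median(Z[m])*1000
  print(np.array2string(np.round(g),max_line_width=150))
E
python3 - <<'E'
from grid import *
st(); look('21'); grid('21')
E
```

```text
t 51.22 p [ 0.489  -0.3434  0.37  ] F [ 0.5238  0.7386 -0.1446] op 0.04874669528698538
[[ 0.8409  0.541   0.0141]
 [ 0.5411 -0.8409 -0.0099]
 [ 0.0065  0.016  -0.9999]]
q [ 46.4298  12.62   -21.185   91.4562   4.8374  75.822  -32.64  ]
white 52 [0.7759 0.0687 0.0459] [214. 153.]
white 101 [0.7201 0.231  0.0467] [163. 169.]
white 101 [ 0.7159 -0.0194  0.0472] [240. 171.]
[[157.  nan  nan 164.  nan 164.  nan  nan  nan  nan  nan  nan]
 [159.  nan  nan  nan  nan  nan  nan  nan  nan  nan  nan  nan]
 [149.  53.  nan  36.  nan  nan  nan  nan  nan  nan  nan  nan]
 [ 58.  35.  32.  34.  32.  60.  63.  44.  34.  34.  35.  nan]
 [ 56.  33.  33.  32.  80.  79.  79.  74.  36.  56.  76. 165.]
 [ 52.  52.  43.  32.  79.  95.  95.  82.  58.  85.  87.  nan]
 [ 56.  57.  51.  33. 101. 107. 105. 100.  65.  84.  86.  nan]
 [ 51.  50.  34.  35.  nan  nan  nan 104.  56.  85.  85.  nan]
 [ 44.  42.  39.  39.  nan  nan  nan 113.  43.  44.  47.  nan]
 [129. 138. 151. 139.  nan  nan  nan 112.  92.  56. 135. 153.]]
```

View pics/c21.png

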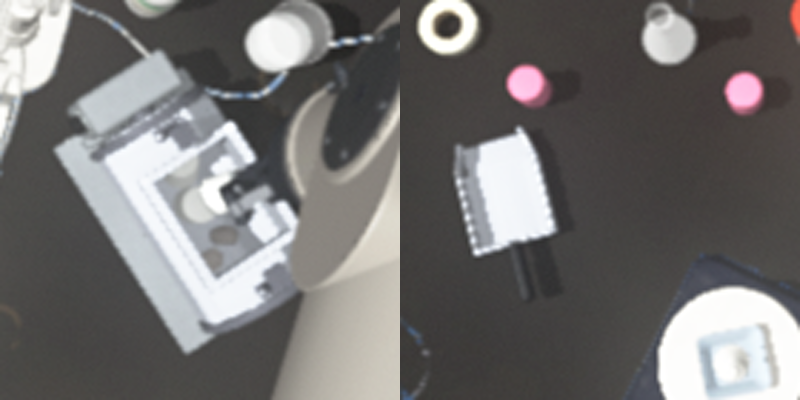

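Run:
```python
from look import *
a=cv2.imread('pics/t3.png').astype(int)
for f in ('t13','t21'):
  b=cv2.imread(f'pics/{f}.png').astype(int)
  d=(np.abs(a-b).max(-1)>60).astype(np.uint8)
  n,l,s,c=cv2.connectedComponentsWithStats(d)
  print(f,[(c[i].round().tolist(),int(s[i,4])) for i in range(1,n) if s[i,4]>12])
im,_=cap('side','s21.png'); a=cv2.imread('pics/s3.png').astype(int); b=cv2.imread('pics/s21.png').astype(int)
cv2.imwrite('pics/c21s.png',cv2.resize(b.astype(np.uint8)[120:270,200:350],(600,600),interpolation=cv2.INTER_CUBIC))
```

```text
t13 [([114.0, 275.0], 9043), ([157.0, 215.0], 598), ([150.0, 191.0], 60), ([495.0, 198.0], 37), ([503.0, 198.0], 51), ([499.0, 224.0], 462), ([91.0, 221.0], 612), ([117.0, 219.0], 114), ([317.0, 217.0], 215), ([351.0, 251.0], 1350), ([105.0, 230.0], 50), ([306.0, 231.0], 53), ([410.0, 249.0], 240), ([187.0, 328.0], 86), ([494.0, 364.0], 1280), ([196.0, 339.0], 253), ([201.0, 366.0], 1433), ([268.0, 358.0], 58), ([253.0, 366.0], 14)]
t21 [([188.0, 183.0], 168), ([218.0, 186.0], 161), ([424.0, 183.0], 90), ([160.0, 213.0], 349), ([431.0, 288.0], 13833), ([150.0, 190.0], 54), ([503.0, 199.0], 78), ([494.0, 199.0], 31), ([188.0, 207.0], 161), ([152.0, 209.0], 51), ([479.0, 212.0], 41), ([489.0, 221.0], 44), ([468.0, 241.0], 393), ([489.0, 236.0], 37), ([364.0, 246.0], 289), ([495.0, 250.0], 77), ([483.0, 253.0], 66), ([348.0, 254.0], 23), ([491.0, 267.0], 95), ([478.0, 271.0], 69), ([494.0, 363.0], 1287), ([366.0, 363.0], 398), ([377.0, 338.0], 29)]
```

View pics/c21s.png

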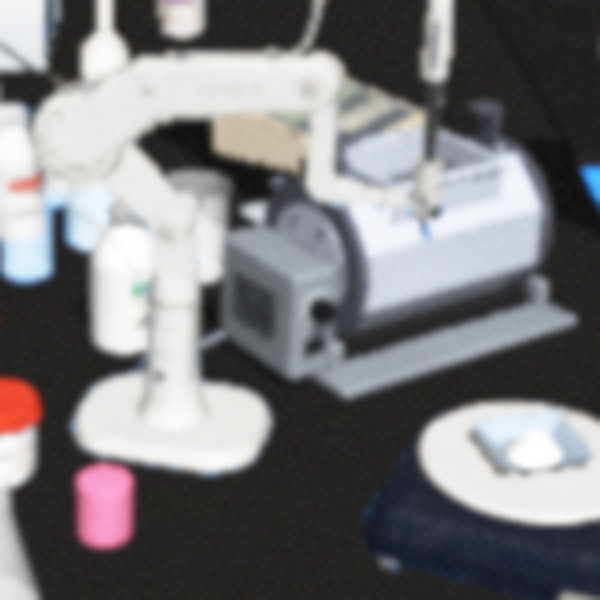

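Run:
```python
from tray import *
row([.5178,-.5835,.30],Rdown(32.6))
row([.5178,-.5835,.12],Rdown(32.6))
```

```text
[-104.9, 218.3, 65.1] [0.0101, 0.0048, -1.568]
[-105.5, 216.6, 245.1] [0.0101, 0.0048, -1.568]
```

Emit:
servo_tool([
  [[-8,17,0,0,0,-0.11,60],[-16,34,5,0,0,-0.22,60],[-24,51,10,0,0,-0.34,60],[-32,67,15,0,0,-0.46,60],[-40,84,20,0,0,-0.58,60],[-48,100,25,0,0,-0.7,60],[-56,117,30,0,0,-0.82,60],[-64,134,35,0.005,0.002,-0.94,60],[-72,151,40,0.006,0.003,-1.06,60],[-80,168,45,0.007,0.003,-1.18,60],[-88,185,50,0.008,0.004,-1.3,60],[-96,202,60,0.009,0.004,-1.42,60],[-104,215,65,0.01,0.005,-1.52,60],[-105,218,90,0.01,0.005,-1.568,60],[-105,218,130,0.01,0.005,-1.568,60],[-105,217,170,0.01,0.005,-1.568,60],[-105.5,217,205,0.01,0.005,-1.568,60],[-105.5,216.6,235,0.01,0.005,-1.568,60],[-105.5,216.6,245,0.01,0.005,-1.568,60],[-105.5,216.6,245,0.01,0.005,-1.568,60]],
])

```text
time: 52.98
ee_pos: [0.515, -0.5813, 0.1133]
eef_rot: [[-0.539, 0.842, -0.007], [0.842, 0.539, 0.007], [0.009, -0.002, -1.0]]
force: [0.8, -0.5, 0.7]
opening: 0.0603
```

Run:
```python
from grid import *
st(); look('22'); grid('22')
row([.5178,-.5835,.044],Rdown(32.6))
P=cloud('top',np.load('top18.npy'))
from fit import rect
q,r=rect(P,.01,.03,(.4,.62,-.72,-.45)); print('lid',len(q),r,q.mean(0))
i=cv2.imread('pics/t22.png'); cv2.imwrite('pics/c22.png',cv2.resize(i[150:330,270:490],(800,654),interpolation=cv2.INTER_CUBIC)[:600])
```

```text
t 52.98 p [ 0.515  -0.5813  0.1133] F [ 0.7729 -0.5291  0.6638] op 0.06025287518144834
[[-0.5391  0.8422 -0.0068]
 [ 0.8422  0.5391  0.0068]
 [ 0.0094 -0.0021 -1.    ]]
q [ 61.2961  42.7462 -28.6839  80.0194  21.3443  63.198   61.8464]
white 54 [0.7776 0.0685 0.0458] [214. 153.]
white 98 [0.7205 0.2311 0.0465] [163. 169.]
white 97 [ 0.716  -0.0189  0.0471] [240. 171.]
[[161.  nan  nan  nan  nan  nan  nan  nan  nan  nan  nan  nan]
 [156.  nan  nan  nan  nan  nan  nan  nan  nan  nan  nan  nan]
 [146.  46.  nan  nan  nan  nan  nan  nan  nan  nan  nan 164.]
 [ 57.  32.  31.  35.  32.  66.  65.  37.  33.  34.  34.  nan]
 [ 54.  34.  34.  32.  77.  79.  79.  75.  35.  59.  71.  nan]
 [ 45.  53.  43.  33.  79.  89.  88.  79.  57.  82.  85.  nan]
 [ 56.  56.  48.  32. 101. 108. 107.  98.  64.  85.  85.  nan]
 [100.  50.  35.  33. 110. 119. 119. 107.  50.  87.  86.  nan]
 [ 44.  42.  43.  41. 122. 125. 127. 115.  41.  43.  49.  nan]
 [127.  58.  95. 134. 139. 134. 131. 120.  96.  59. 138. 152.]]
[-2.3, 0.8, 72.4] [-0.0012, -0.0058, 0.0002]
lid 279 ((562.80078125, -580.1229248046875), (47.95435333251953, 70.01982879638672), 32.21653747558594) [ 0.5639 -0.5808  0.0194]
```

View pics/c22.png

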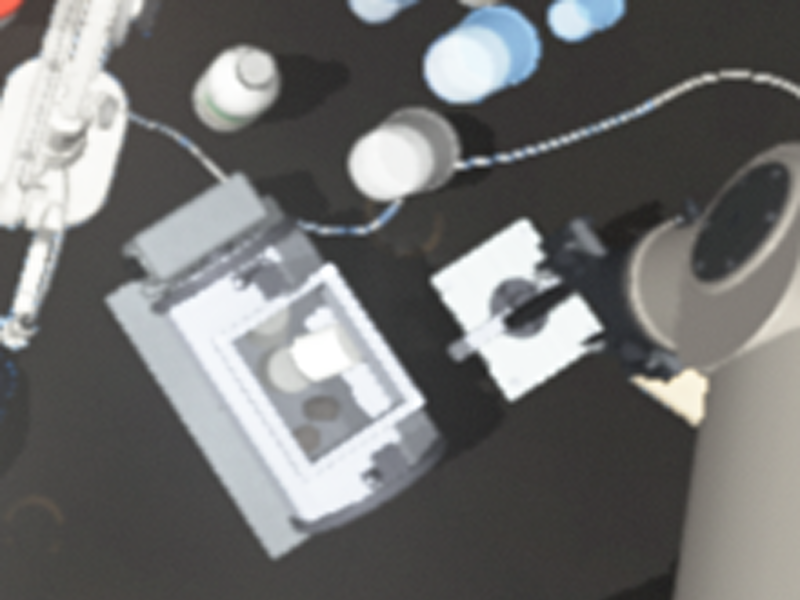

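Emit:
servo_tool([
  [[-2,1,25,-0.001,-0.005,0,55],[-2,1,45,-0.001,-0.005,0,50],[-2,1,60,-0.001,-0.005,0,50],[-2,1,69,-0.001,-0.005,0,50],[-2,1,69,-0.001,-0.005,0,50],[-2,1,69,-0.001,-0.005,0,50]],
])

```text
time: 53.53
ee_pos: [0.5186, -0.584, 0.0494]
eef_rot: [[-0.539, 0.842, 0.001], [0.842, 0.539, -0.002], [-0.002, 0.0, -1.0]]
force: [0.1, 0.2, -0.0]
opening: 0.05
```

Run:
```python
from grid import *
st()
row([.5176,-.5835,.0436],Rdown(32.6))
```

```text
t 53.53 p [ 0.5186 -0.584   0.0494] F [ 0.1146  0.17   -0.0472] op 0.049953800705080285
[[-0.5387  0.8425  0.0014]
 [ 0.8425  0.5387 -0.0018]
 [-0.0023  0.0002 -1.    ]]
q [ 60.6126  46.3798 -27.4752  81.8626  23.4111  57.3247  60.3628]
[1.0, -0.6, 5.8] [0.0002, 0.0023, -0.0]
```

Emit:
servo_tool([
  [[1,-0.5,5.5,0,0.002,0,50],[1,-0.5,5.5,0,0.002,0,50],[1,-0.5,5.5,0,0.002,0,25],[1,-0.5,5.5,0,0.002,0,5],[1,-0.5,5.5,0,0.002,0,5],[1,-0.5,5.5,0,0.002,0,5],[1,-0.5,5.5,0,0.002,0,5],[1,-0.5,5.5,0,0.002,0,5],[1,-0.5,5.5,0,0.002,0,5],[1,-0.5,5.5,0,0.002,0,5]],
], force=60)

```text
time: 54.37
ee_pos: [0.5175, -0.5833, 0.0434]
eef_rot: [[-0.539, 0.842, 0.0], [0.842, 0.539, -0.0], [-0.0, 0.0, -1.0]]
force: [0.0, 0.1, 5.7]
opening: 0.0129
```

Run:
```python
from grid import *
st()
row(np.array([.5176,-.5835,.31]),Rdown(32.6))
row(np.array([.4598,-.3615,.31]),Rdown(32.6))
```

```text
t 54.37 p [ 0.5175 -0.5833  0.0434] F [0.0476 0.0745 5.7002] op 0.01291742034751701
[[-0.5388  0.8425  0.0001]
 [ 0.8425  0.5388 -0.0001]
 [-0.0001  0.     -1.    ]]
q [ 60.6062  46.6976 -27.3754  82.0903  23.5406  56.9197  60.2802]
[-0.2, 0.0, -266.6] [0.0, 0.0001, -0.0]
[217.9, 70.9, -266.6] [0.0, 0.0001, -0.0]
```

Emit:
servo_tool([
  [[0,0,-5,0,0,0,5],[0,0,-15,0,0,0,5],[0,0,-35,0,0,0,5],[0,0,-65,0,0,0,5],[0,0,-100,0,0,0,5],[0,0,-135,0,0,0,5],[0,0,-170,0,0,0,5],[0,0,-205,0,0,0,5],[0,0,-240,0,0,0,5],[0,0,-266,0,0,0,5],[20,7,-267,0,0,0,5],[48,16,-267,0,0,0,5],[80,26,-267,0,0,0,5],[112,36,-267,0,0,0,5],[144,47,-267,0,0,0,5],[174,57,-267,0,0,0,5],[198,64,-267,0,0,0,5],[213,69,-267,0,0,0,5],[218,71,-267,0,0,0,5],[218,71,-267,0,0,0,5]],
])

```text
time: 56.03
ee_pos: [0.4597, -0.3601, 0.3109]
eef_rot: [[-0.54, 0.842, -0.0], [0.842, 0.54, -0.001], [-0.001, -0.0, -1.0]]
force: [0.3, -1.0, -3.5]
opening: 0.0131
```

Emit:
servo_tool([
  [[0,0,20,0,0,0,5],[0,0,45,0,0,0,5],[0,0,65,0,0,0,5],[0,0,75,0,0,0,5],[0,0,75,0,0,0,5],[0,0,75,0,0,0,5],[0,0,75,0,0,0,5]],
])

```text
time: 56.62
ee_pos: [0.4604, -0.3619, 0.2362]
eef_rot: [[-0.539, 0.843, 0.001], [0.843, 0.539, -0.0], [-0.001, 0.001, -1.0]]
force: [0.1, -0.7, -3.8]
opening: 0.0132
```

Run:
```python
from grid import *
st()
row(np.array([.4598,-.3615,.1997]),Rdown(32.6))
look('23')
```

```text
t 56.62 p [ 0.4604 -0.3619  0.2362] F [ 0.136  -0.6921 -3.8406] op 0.01318716730171
[[-0.5386  0.8426  0.001 ]
 [ 0.8426  0.5386 -0.0004]
 [-0.0008  0.0006 -1.    ]]
q [ 60.9043  19.367  -35.9225 101.7234  12.6178  62.8991  53.3298]
[0.7, -0.3, 36.5] [0.0006, 0.0008, -0.0002]
white 57 [0.7764 0.0695 0.0465] [213. 153.]
white 98 [0.7205 0.2311 0.0464] [163. 169.]
white 97 [ 0.7159 -0.0189  0.0472] [240. 171.]
```

View pics/c23.png

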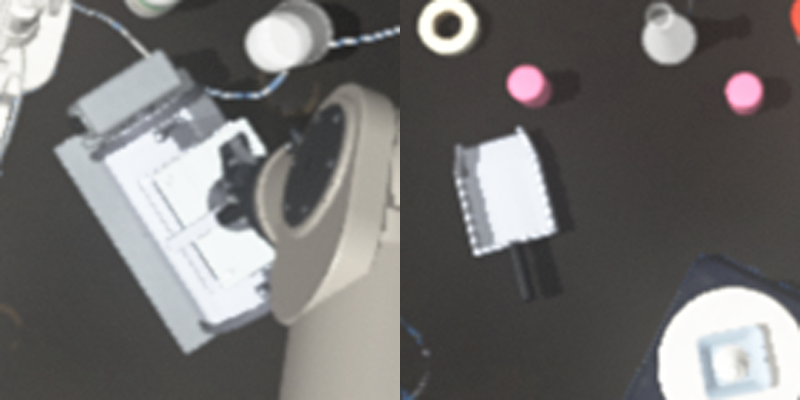

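Emit:
servo_tool([
  [[0.7,-0.3,6,0,0,0,5],[0.7,-0.3,12,0,0,0,5],[0.7,-0.3,17,0,0,0,5],[0.7,-0.3,21,0,0,0,5],[0.7,-0.3,25,0,0,0,5],[0.7,-0.3,28,0,0,0,5],[0.7,-0.3,30,0,0,0,5],[0.7,-0.3,30,0,0,0,5]],
])

```text
time: 57.33
ee_pos: [0.4589, -0.3608, 0.2045]
eef_rot: [[-0.539, 0.842, -0.001], [0.842, 0.539, 0.001], [0.001, -0.0, -1.0]]
force: [-0.7, 0.6, -4.5]
opening: 0.0131
```

Run:
```python
from grid import *
st()
row(np.array([.4598,-.3615,.1997]),Rdown(32.6))
```

```text
t 57.33 p [ 0.4589 -0.3608  0.2045] F [-0.7068  0.6236 -4.4691] op 0.013107587966602266
[[-0.5388  0.8424 -0.0008]
 [ 0.8424  0.5388  0.0008]
 [ 0.0011 -0.0002 -1.    ]]
q [ 60.3578  21.0528 -35.4626 103.7809  13.9547  59.6278  52.1716]
[-1.1, 0.3, 4.8] [-0.0002, -0.0011, 0.0]
```

No contact so far; go the remaining 5 mm and press lightly.

Emit:
servo_tool([
  [[-0.5,0,2,0,0,0,5],[-0.5,0,4,0,0,0,5],[-0.5,0,5.5,0,0,0,5],[-0.5,0,6.5,0,0,0,5],[-0.5,0,6.5,0,0,0,5]],
])

```text
time: 57.75
ee_pos: [0.4595, -0.3614, 0.1993]
eef_rot: [[-0.539, 0.842, -0.0], [0.842, 0.539, -0.0], [-0.0, -0.0, -1.0]]
force: [-4.5, 2.2, 7.3]
opening: 0.0131
```

Run:
```python
from grid import *
st()
```

```text
t 57.75 p [ 0.4595 -0.3614  0.1993] F [-4.4604  2.163   7.3316] op 0.013061538351177964
[[-0.5388  0.8425 -0.0001]
 [ 0.8425  0.5388 -0.0004]
 [-0.0003 -0.0003 -1.    ]]
q [ 60.2223  21.3994 -35.3495 104.0287  14.2792  59.0398  51.9207]
```

Emit:
servo_tool([
  [[0,0,-0.6,0,0,0.1,5],[0,0,-1.2,0,0,0.2,5],[0,0,-1.8,0,0,0.3,5],[0,0,-2.4,0,0,0.4,5],[0,0,-3,0,0,0.5,5],[0,0,-3,0,0,0.6,5],[0,0,-3,0,0,0.7,5],[0,0,-3,0,0,0.8,5],[0,0,-3,0,0,0.9,5],[0,0,-3,0,0,1.0,5],[0,0,-2.8,0,0,1.1,5],[0,0,-2.2,0,0,1.2,5],[0,0,-1.6,0,0,1.3,5],[0,0,-1.0,0,0,1.4,5],[0,0,-0.4,0,0,1.5,5],[0,0,0,0,0,1.58,5],[0,0,0,0,0,1.58,5],[0,0,0,0,0,1.58,5]],
])

```text
time: 59.25
ee_pos: [0.4598, -0.3614, 0.1995]
eef_rot: [[0.848, 0.53, 0.001], [0.53, -0.848, -0.001], [0.0, 0.001, -1.0]]
force: [-2.3, 1.6, 7.7]
opening: 0.013
```

Run:
```python
from grid import *
st()
```

```text
t 59.25 p [ 0.4598 -0.3614  0.1995] F [-2.2893  1.5878  7.7477] op 0.012979191176295403
[[ 0.8477  0.5304  0.0006]
 [ 0.5304 -0.8477 -0.0006]
 [ 0.0002  0.0008 -1.    ]]
q [ 46.8706  18.8912 -18.4315 104.8036   6.9967  57.3596 -32.3783]
```

Release, rise, move clear and inspect.

Emit:
servo_tool([
  [[0,0,-1,0,0,0,30],[0,0,-1,0,0,0,50],[0,0,-1,0,0,0,50],[0,0,-1,0,0,0,50],[0,0,-10,0,0,0,50],[0,0,-35,0,0,0,50],[0,0,-70,0,0,0,50],[0,0,-110,0,0,0,60],[0,0,-150,0,0,0,60],[-40,20,-170,0,0,0,60],[-80,40,-170,0,0,0,60],[-120,60,-170,0,0,0,60],[-160,80,-170,0,0,0,60],[-190,95,-170,0,0,0,60],[-200,100,-170,0,0,0,60],[-200,100,-170,0,0,0,60]],
])

```text
time: 60.58
ee_pos: [0.3386, -0.5566, 0.3684]
eef_rot: [[0.851, 0.525, -0.002], [0.525, -0.851, -0.0], [-0.002, -0.001, -1.0]]
force: [0.1, 0.5, 0.3]
opening: 0.0605
```

Run:
```python
from fit import *
import numpy as np
st()
im,d=cap('top','t30.png'); cap('side','s30.png')
P=cloud('top',d); P0=cloud('top',np.load('top0.npy'))
B=(0.3,0.6,-0.5,-0.2)
for Q in (P0,P):
  for nm,zl,zh in (('plate',.168,.181),('plate+',.168,.24),('wing',.217,.235)):
    q,r=rect(Q,zl,zh,B); print(nm,len(q),np.round(r[0],1),np.round(r[1],1),round(r[2],1),q.mean(0))
a=cv2.imread('pics/t30.png'); b=cv2.imread('pics/s30.png')
cv2.imwrite('pics/c30.png',np.hstack([cv2.resize(a[185:305,285:405],(400,400),interpolation=cv2.INTER_CUBIC),cv2.resize(b[110:230,230:350],(400,400),interpolation=cv2.INTER_CUBIC)]))
```

```text
t 60.58 p [ 0.3386 -0.5566  0.3684] F [0.0604 0.4922 0.2796] op 0.06048139297064113
[[ 0.8509  0.5253 -0.0019]
 [ 0.5253 -0.8509 -0.0004]
 [-0.0018 -0.0007 -1.    ]]
q [ 61.5037  17.9473 -11.3008  84.2561   3.6368  78.1994  -8.3201]
plate 803 [ 442.6 -336. ] [127.3  51.8] 32.6 [ 0.4425 -0.3362  0.1749]
plate+ 1931 [ 459.3 -361.7] [183.5 112.7] 33.3 [ 0.4579 -0.36    0.1825]
wing 134 [ 459.  -361.9] [63.5 14.2] 32.2 [ 0.459  -0.3611  0.2265]
plate 805 [ 443.3 -336.9] [128.2  54. ] 31.7 [ 0.4438 -0.3353  0.1748]
plate+ 1962 [ 459.3 -362.3] [184.1 112.2] 33.0 [ 0.4578 -0.3605  0.1823]
wing 136 [ 458.7 -361.9] [63.8 14.7] 28.2 [ 0.4589 -0.3611  0.2263]
```

View pics/c30.png

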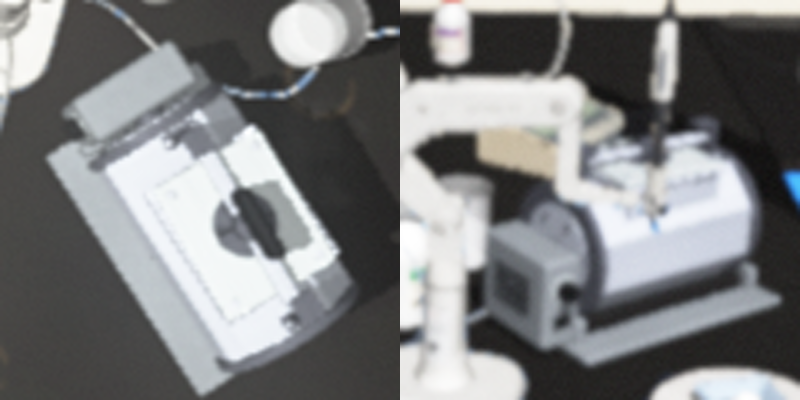

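View pics/t30.png

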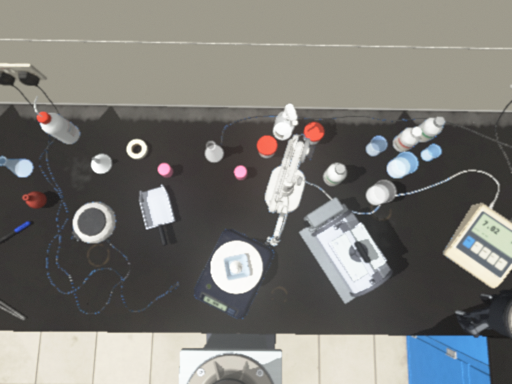

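View pics/s30.png

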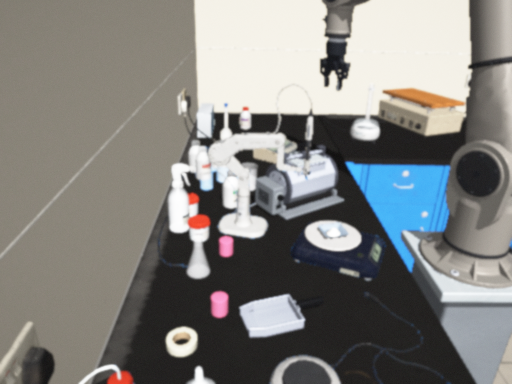

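Run:
```python
from fit import *
im,d=cap('top','t31.png')
P=cloud('top',d); P0=cloud('top',np.load('top0.npy'))
B=(0.3,0.6,-0.5,-0.2)
def ang(q):
    c=q[:,:2]-q[:,:2].mean(0); w,v=np.linalg.eigh(c.T@c); a=v[:,1]; return np.degrees(np.arctan2(a[1],a[0]))%180
M=np.array([.4593,-.3618]); y=np.array([.8396,.5432]); x=np.array([.5432,-.8396])
for Q in (P0,P):
    q,r=rect(Q,.217,.235,B); print('wing',ang(q))
    D=Q[...,:2]-M; X=D@x; Y=D@y
    m=(Q[...,2]>.183)&(Q[...,2]<.193)&(abs(X)<.02)&(abs(Y)>.033)&(abs(Y)<.066)
    print('bar',m.sum(),ang(Q[m]))
    for s in (1,-1):
        mm=m&(Y*s>0); print(s,X[mm].mean(),Q[mm][:,2].mean())
    m=(Q[...,2]>.168)&(Q[...,2]<.181)&(abs(X)<.05)&(abs(Y)<.06)
    A=np.c_[X[m],Y[m],np.ones(m.sum())]; print('plate plane',np.linalg.lstsq(A,Q[m][:,2],rcond=None)[0])
P3=P; m=(P3[...,2]>.028)&(P3[...,2]<.045)&(P3[...,0]>.44)&(P3[...,0]<.6)&(P3[...,1]>.19)&(P3[...,1]<.32)
print('tray handle z',P3[m][:,2].mean(),P3[m].mean(0))
st()
```

```text
wing 32.82987828897768
bar 110 32.975683398569714
1 -0.00047711982107133036 0.188470157899612
-1 -0.000397814237022286 0.18777808065789484
plate plane [0.00071752 0.00415779 0.17537007]
wing 29.813003300228218
bar 124 29.699218084164556
1 0.002715158876459838 0.188199512338903
-1 -0.0028795725273586784 0.18832704151191623
plate plane [ 1.01291274e-04 -1.41960481e-03  1.75311314e-01]
tray handle z 0.03403812340000348 [0.50986453 0.22846813 0.03403812]
t 60.73 p [ 0.3434 -0.5519  0.3688] F [0.3903 0.7623 1.0744] op 0.060189312189356525
[[ 0.8472  0.5313  0.0002]
 [ 0.5313 -0.8472  0.0006]
 [ 0.0005 -0.0005 -1.    ]]
q [ 61.2338  17.7994 -11.6043  84.415    3.5702  78.1719  -8.4714]
```

Run:
```python
from fit import *
M=np.array([.4593,-.3618]); y=np.array([.8396,.5432]); x=np.array([.5432,-.8396])
def edges(d):
    P=cloud('top',d); D=P[...,:2]-M; X=D@x; Y=D@y; Z=P[...,2]
    m=(Z>.170)&(Z<.21)&(abs(X)<.07)&(abs(Y)<.064)
    # -x edge and +x edge by binning Y
    out=[]
    for s in (-1,1):
        pts=[]
        for yy in np.arange(-.055,.056,.005):
            mm=m&(abs(Y-yy)<.0025)
            if mm.sum()>5: pts.append((yy,s*np.sort(s*X[mm])[-1]))
        pts=np.array(pts); ln=cv2.fitLine((pts*1000).astype(np.float32),cv2.DIST_HUBER,0,.01,.01).ravel()
        out.append((np.degrees(np.arctan2(ln[1],ln[0])),np.median(pts[:,1])))
    m=(Z>.171)&(Z<.18)&(abs(X)<.04)&(abs(X)>.013)&(abs(Y)<.075)
    for s in (-1,1):
        pts=[]
        for xx in np.arange(-.04,.041,.005):
            mm=m&(abs(X-xx)<.0025)
            if mm.sum()>5: pts.append((xx,s*np.sort(s*Y[mm])[-1]))
        pts=np.array(pts); ln=cv2.fitLine((pts*1000).astype(np.float32),cv2.DIST_HUBER,0,.01,.01).ravel()
        out.append((np.degrees(np.arctan2(ln[1],ln[0])),np.median(pts[:,1])))
    return np.round(out,3)
print(edges(np.load('top0.npy')))
for k in range(2):
    im,d=cap('top','t32.png'); print(edges(d))
```

```text
[[-0.301 -0.053]
 [-0.38   0.053]
 [ 0.206 -0.062]
 [ 0.454  0.062]]
[[ 1.935 -0.054]
 [ 1.576  0.054]
 [-2.694 -0.062]
 [-1.123  0.063]]
[[ 1.639 -0.053]
 [ 2.139  0.054]
 [-2.411 -0.062]
 [-2.191  0.063]]
```

Run:
```python
from tray import *
row([.459,-.3615,.30],Rdown(-60.2))
row([.459,-.3615,.2],Rdown(-60.2))
```

```text
[198.4, -99.4, 69.0] [-0.0002, -0.0004, 0.0414]
[198.4, -99.4, 169.0] [-0.0002, -0.0004, 0.0414]
```

Emit:
servo_tool([
  [[33,-17,0,0,0,0.04,50],[66,-33,0,0,0,0.04,50],[100,-50,10,0,0,0.04,50],[135,-68,20,0,0,0.0414,50],[168,-84,40,0,0,0.0414,50],[190,-95,60,0,0,0.0414,50],[198.4,-99.4,80,0,0,0.0414,50],[198.4,-99.4,105,0,0,0.0414,50],[198.4,-99.4,125,0,0,0.0414,50],[198.4,-99.4,125,0,0,0.0414,50],[198.4,-99.4,125,0,0,0.0414,50]],
])

```text
time: 61.75
ee_pos: [0.4585, -0.3618, 0.2436]
eef_rot: [[0.868, 0.497, -0.001], [0.497, -0.868, 0.001], [-0.0, -0.002, -1.0]]
force: [-0.4, -1.1, -0.2]
opening: 0.0499
```

Run:
```python
from tray import *
st()
row([.459,-.3615,.2],Rdown(-60.2))
```

```text
t 61.75 p [ 0.4585 -0.3618  0.2436] F [-0.4306 -1.1449 -0.2499] op 0.049905399031953346
[[ 0.8679  0.4967 -0.0012]
 [ 0.4967 -0.8679  0.0011]
 [-0.0005 -0.0015 -1.    ]]
q [ 46.8421  16.4249 -18.0538 102.1761   5.651   62.3707 -33.3764]
[0.6, 0.1, 43.6] [-0.0015, 0.0005, -0.0004]
```

Emit:
servo_tool([
  [[0.5,0,15,0,0,0,50],[0.5,0,30,0,0,0,50],[0.5,0,40,0,0,0,50],[0.5,0,43,0,0,0,50],[0.5,0,43,0,0,0,25],[0.5,0,43,0,0,0,5],[0.5,0,43,0,0,0,5],[0.5,0,43,0,0,0,5],[0.5,0,43,0,0,0,5],[0.5,0,43,0,0,0,5],[0.5,0,42,0,0,0,5],[0.5,0,41,0,0,0,5],[0.5,0,40.5,0,0,0,5],[0.5,0,40.5,0,0,-0.015,5],[0.5,0,40.5,0,0,-0.03,5],[0.5,0,40.5,0,0,-0.045,5],[0.5,0,40.5,0,0,-0.052,5],[0.5,0,41.5,0,0,-0.052,5],[0.5,0,43,0,0,-0.052,5],[0.5,0,44,0,0,-0.052,5]],
], force=40)

```text
time: 63.42
ee_pos: [0.459, -0.3626, 0.2011]
eef_rot: [[0.842, 0.54, 0.0], [0.54, -0.842, -0.001], [0.0, 0.001, -1.0]]
force: [-10.7, 6.9, 33.1]
opening: 0.0134
```

Run:
```python
from tray import *
st()
```

```text
t 63.42 p [ 0.459  -0.3626  0.2011] F [-10.699    6.8774  33.0836] op 0.013358340134686756
[[ 0.842   0.5395  0.0004]
 [ 0.5395 -0.842  -0.0005]
 [ 0.0001  0.0007 -1.    ]]
q [ 46.9687  18.8074 -18.3797 104.6903   6.9357  57.553  -31.5705]
```

Emit:
servo_tool([
  [[0,0,-0.5,0,0,0,5],[0,0,-1,0,0,0,5],[0,0,-1,0,0,0,30],[0,0,-1,0,0,0,50],[0,0,-1,0,0,0,50],[0,0,-1,0,0,0,50],[0,0,-10,0,0,0,50],[0,0,-35,0,0,0,50],[0,0,-70,0,0,0,50],[0,0,-110,0,0,0,60],[0,0,-150,0,0,0,60],[-40,20,-170,0,0,0,60],[-80,40,-170,0,0,0,60],[-120,60,-170,0,0,0,60],[-160,80,-170,0,0,0,60],[-190,95,-170,0,0,0,60],[-200,100,-170,0,0,0,60],[-200,100,-170,0,0,0,60]],
])

```text
time: 64.92
ee_pos: [0.3401, -0.5589, 0.3693]
eef_rot: [[0.845, 0.534, -0.002], [0.534, -0.845, -0.0], [-0.002, -0.001, -1.0]]
force: [-0.0, 0.2, -0.3]
opening: 0.0603
```

Run:
```python
from fit import *
im,d=cap('top','t33.png')
P=cloud('top',d)
B=(0.3,0.6,-0.5,-0.2)
def ang(q):
    c=q[:,:2]-q[:,:2].mean(0); w,v=np.linalg.eigh(c.T@c); a=v[:,1]; return np.degrees(np.arctan2(a[1],a[0]))%180
M=np.array([.4593,-.3618]); y=np.array([.8396,.5432]); x=np.array([.5432,-.8396])
for Q in (P,):
    q,r=rect(Q,.217,.235,B); print('wing',ang(q),q.mean(0))
    D=Q[...,:2]-M; X=D@x; Y=D@y
    m=(Q[...,2]>.183)&(Q[...,2]<.193)&(abs(X)<.02)&(abs(Y)>.033)&(abs(Y)<.066)
    print('bar',m.sum(),ang(Q[m]))
    for s in (1,-1):
        mm=m&(Y*s>0); print(s,X[mm].mean(),Q[mm][:,2].mean())
    m=(Q[...,2]>.168)&(Q[...,2]<.181)&(abs(X)<.05)&(abs(Y)<.06)
    A=np.c_[X[m],Y[m],np.ones(m.sum())]; print('plate plane',np.linalg.lstsq(A,Q[m][:,2],rcond=None)[0])
    Z=Q[...,2];m=(Z>.170)&(Z<.21)&(abs(X)<.07)&(abs(Y)<.064)
    for s in (-1,1):
        pts=[]
        for yy in np.arange(-.055,.056,.005):
            mm=m&(abs(Y-yy)<.0025)
            if mm.sum()>5: pts.append((yy,s*np.sort(s*X[mm])[-1]))
        pts=np.array(pts); ln=cv2.fitLine((pts*1000).astype(np.float32),cv2.DIST_HUBER,0,.01,.01).ravel()
        print('edge',np.degrees(np.arctan2(ln[1],ln[0])),np.median(pts[:,1]))
st()
a=cv2.imread('pics/t33.png'); cap('side','s33.png'); b=cv2.imread('pics/s33.png')
cv2.imwrite('pics/c33.png',np.hstack([cv2.resize(a[185:305,285:405],(400,400),interpolation=cv2.INTER_CUBIC),cv2.resize(b[110:230,230:350],(400,400),interpolation=cv2.INTER_CUBIC)]))
```

```text
wing 31.773797728877923 [ 0.45895629 -0.36144307  0.22685155]
bar 116 32.47535820408763
1 0.0006251823462561447 0.18836720921977007
-1 -0.00030007679163855834 0.18823433131368889
plate plane [2.88972600e-03 1.53831831e-04 1.75351773e-01]
edge -1.3210117 -0.05252949464028396
edge -1.0771873 0.053541132351022265
t 64.97 p [ 0.3423 -0.5566  0.3694] F [ 0.1347 -0.0141 -0.3152] op 0.05966269889860499
[[ 0.8439  0.5366 -0.001 ]
 [ 0.5366 -0.8439  0.0005]
 [-0.0006 -0.0009 -1.    ]]
q [ 61.3251  18.1375 -11.4001  83.8758   3.6267  78.4009  -7.8063]
```

View pics/c33.png

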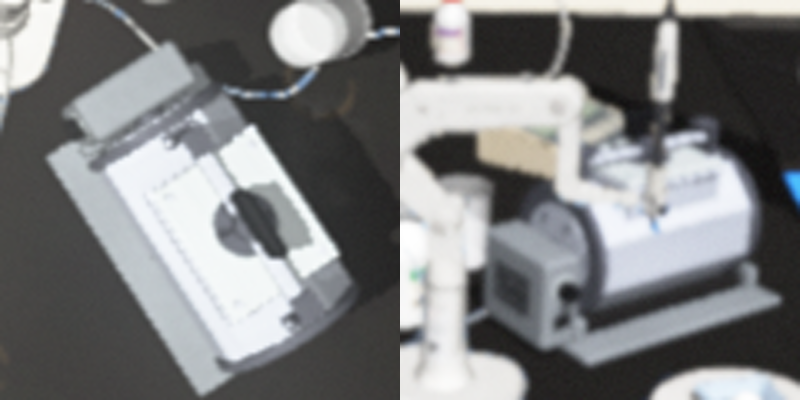

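Run:
```python
from bench import *
print(job_done())
```

```text
the job is handed in; nothing more can be done
None
```

The mill is charged, closed and locked, and the job is handed in at about 65 s of the 210 s. One of the three rock pieces could not be seen in the drum.

**What I did**
- Turned the clamp open, lifted the lid off and laid it flat on the worktop.
- Tipped the tray over the hatch and set the empty tray back level on the worktop.
- Put the three white cylinders in the drum and left the two pink look-alikes alone.
- Refitted the lid and turned the clamp clockwise into its locked detent.
- The turn left the lid about 2–3° askew, so I gripped the wing once more and straightened it.

**Last checks**
- **Lid:** plate top at 175 mm and bar top at 188 mm, both as at the start. The plate edges were about 1° off square.
- **Clamp:** the bar lay at 32.5° against 33.0° at the start, under both keepers.
- **Worktop:** no white cylinders left on it. The bottle, beaker and flask looked undisturbed.
- **Gripper:** open and well clear of everything.

**Not fully confirmed**
- **Third rock:** only two of the three were visible through the hatch. The tray looked empty, the weight in the gripper dropped by roughly three pieces, and no stray piece showed on the worktop. It is most likely hidden under the hatch rim or a cylinder.
- **Leaning cylinder:** before closing, one cylinder leaned on another with its top at about 135 mm, below the lid's underside at 156 mm.
- **Straightening force:** pressing the lid down briefly read 33 N at the wrist.

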